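# Load the soldering jig with battery sticks, heavy end down

### The arm

A 7-joint arm with a two-finger parallel gripper is mounted at the origin on the work surface. World frame = base frame: x ahead of the robot, y to its left, z up, the work surface at z = 0. Lengths are in m, angles in rad, forces in N, time in s.
With the tool pointing down it reaches from about 0.425 to 0.925 m from the base axis. Payload 6.8 kg.
Tool frame: the origin (TCP) lies midway between the tips of the shut fingers; the grasp point (between the pads) lies 19 mm behind it; z points along the fingers, y is the direction in which the jaws open and shut (so a half turn about z gives the same grasp; the last joint's range is limited). The gripper opens to 85 mm and grips with 20 to 120 N. Pads are 22 mm wide; open, the fingers measure 114 mm over their backs; the gripper's body (76 mm by 85 mm) begins 54 mm behind the grasp point. The pads swing forward as they close: fully open they stand 13 mm farther back than shut.
Start: joints at [1.196, 0.477, 0.022, 1.555, -0.011, 1.109, -0.083], TCP at [0.178, -0.651, 0.231] pointing down, gripper open.
Joint ranges: [-2.96, 2.96], [-0.34, 2.1], [-1.41, 1.46], [0.24, 2.44], [-1.37, 4.51], [0.17, 1.92], [-2.96, 2.96]. Speed limits (rad/s): [2.39, 2.39, 3.14, 3.14, 3.14, 3.14, 3.14].

### API

Orientations are given as a rotation vector (axis times angle).
In Python, from bench import r gives the robot as it stands. The module is installed in compiled form; this text tells all that it offers.
- The arm moves only by the tool play_rows, never from a script. Its argument "plan" is a list of rows, each a list of 7 numbers: the shift along the world's x, y, z in mm, then the turn, a rotation vector about the world's x, y, z in rad, then the finger opening in mm, from 0 to 85.4. A call has 1 to 12 rows; each row is the pose to reach, as a shift and turn from the pose commanded when the call began; what a row does not reach only later rows make up. A row lasts 1/10 s, in which the tool goes at most 50 mm and 8.59 degrees, less where a joint would pass 70% of its speed; a pose out of reach is approached as far as the arm can. A call with a gripper value outside its range is refused whole. The fingers move at their own pace and stop on an object; "grip_force" is the grip in N (left out, the last holds). Time passes only in rows, so rows that repeat a pose let the fingers close. It gives the time, the measured TCP pose, the force and the opening at its end, in the units of the state.
- r.get_obs(): the state, without advancing time (a new reading comes with each control period).
- r.grab_frame(name): name is "side" or "top"; returns a dict with "color" (400x640x3 uint8, blue, green, red), "z_map" (400x640 float32, m along the optical axis (not along the pixel's ray), 0 where there is no reading), "camera_matrix" (3x3 intrinsics, pixels), "R" (3x3) and "t" (3): a world point X has camera coordinates R X + t. Camera axes: x right, y down, z forward; pixel columns grow to the right and rows downward; lengths in m; the calibration is good to about 2 mm. A picture is of the moment at which its call begins.
- r.hand_in(): hands the job in, once; it reports no verdict.
The state is a dict: "clock": time; "joints": joint angles; "qvel": joint speeds; "tau": joint torques, N m; "tcp_pos": TCP position; "orientation": TCP orientation; "contact_force": force on the tool from outside, world axes, zero at the start; "moment": the same for the moment, N m; "grip_width": finger opening in m.
Only numpy, scipy, OpenCV 4.12 (cv2) and the standard library are available. Lean on these libraries where they do the work, as an engineer would, in place of code of your own. Each camera call takes 0.05 s, during which the arm holds its last target.

### The job

Back off the soldering jig's yellow knob to open its jaw and stand every battery stick from the mat in a well of its own with its heavy cell end down (pick each up by its two white thumb discs and it will show you which end that is), then turn the knob clockwise until the jaw has closed and its torque clutch clicks over and slips. Then lay the cream insulating plate squarely in the pocket on top of the jig's two towers and the copper bus plate squarely on top of it, ready for soldering; leave everything else on the bench where it is.

Things in the scene. Friction and masses are not known exactly. Their poses are not given: they have to be found in the camera images.
- stick1: battery stick: black square sleeve 70 mm long, 28 x 28 mm, blue caps alike on both ends, 0.13 to 0.2 kg; two or three of four are present. Origin at its geometric centre, x along its length. The cell fills one end, so the centre of mass is about 11 mm off the middle; which end cannot be seen and differs from stick to stick
- stick2: stick like stick1. Each has a white thumb disc, 20 mm wide and 4 mm proud, at mid-length on its +y and its -y side (36 mm over both), on an axle through the sleeve. Pinched on the discs the stick swings freely and within 2 s hangs with its heavy end down; gripped on the sleeve it does not. It starts lying on a flat side, discs level
- stick3: battery stick like stick1 and stick2
- stick4: battery stick like stick1 and stick2
- jig: fixed aluminium jig, 212 mm along y, base 10 mm thick; origin at the underside below the middle well, +x away from the knob. Three wells along y, 36 mm apart, 34 mm wide in y, between a fence (face x = +15 mm) and a brass jaw (face x = -23.5 mm fully open), all walls 13 mm high: stand sticks with discs towards jaw and fence. Towers from y = 82 mm out at both ends
- well1 (a point): middle of the floor of the well at the jig's -y end, where a clamped stick stands (10 mm above the bench); with the jaw fully open the middle of the well is 5 mm nearer the jaw
- well2 (a point): the same for the middle well
- well3 (a point): the same for the well at the +y end
- pocket (a point): centre of the plate pocket at the level of its ledges, 81 mm above the bench, 1 mm above the tops of seated sticks; axes as the jig's. The pocket is 195 mm along y by 41 mm along x, with ledges only on the two towers and 12 mm high lips round the tower tops
- jaw (a joint): travel of the brass jaw in m: 0 fully open, 0.0105 closed on the sticks against the fence (28 mm apart); driven by the screw, 3.28 mm per radian
- screw (a joint): turn in rad of the clamp cam (steel disc with red pointer below the knob): 0 at its open stop, 3.2 at its closed stop; starts nearly closed, between 2.4 and 2.9; grows as the knob is turned clockwise from above, shrinks anticlockwise; stays where it is left
- knob (a joint): slip in rad of the knob's torque clutch relative to the cam: 0 at the start; stays unchanged until the cam is at its closed stop, then the clutch slips at 0.15 N m and this grows as the knob is turned on clockwise. Turning anticlockwise only backs off the cam
- knob_grip (a point): on the knob's vertical axis, 59 mm above the bench, 9 mm below the top of the knob's grip bar: a yellow bar 42 mm long along this point's x, 13 mm thick along its y, standing 32 mm proud of a 40 mm black disc
- insulator: cream insulating plate 190 x 36 x 8 mm with three dark dots; origin at the centre of its underside, x along its length; about 0.07 kg; it may lie either way round in the pocket, dots up
- busbar: copper bus plate 190 x 36 x 8 mm with three solder tabs; origin at the centre of its underside, x along its length; about 0.11 kg; either way round, tabs up
- spool: bystander: white solder spool 54 mm wide, 34 mm tall, upright; origin under its centre
- holder: bystander: black two-cell battery holder 90 x 34 x 16 mm; origin under its centre
- flux: bystander: white flux bottle 36 mm wide, 75 mm tall; origin under its centre
- board: bystander: green circuit board 60 x 42 mm, 10 mm high; origin under its centre
- driver: bystander: green screwdriver 150 mm long, lying along its x
- meter: bystander: orange multimeter 140 x 72 x 30 mm; origin under its centre
- tin: bystander: small steel bowl 64 mm wide, 45 mm tall; origin under its centre

How it is judged:
On the way, in this order (a step that is already met when the one before it is completed fails the run):
1. every battery stick present stands in a well, heavy end down ((horizontal distance between stick1 and well1 below 0.011 m or horizontal distance between stick1 and well2 below 0.011 m or horizontal distance between stick1 and well3 below 0.011 m) and angle between each of stick1, stick4's own x axis and vertical above 3.0416 rad and z of stick1 in the frame of well2 between 0.032 and 0.038 m and (horizontal distance between stick2 and well1 below 0.011 m or horizontal distance between stick2 and well2 below 0.011 m or horizontal distance between stick2 and well3 below 0.011 m) and angle between each of stick2, stick3's own x axis and vertical below 0.1 rad and z of stick2 in the frame of well2 between 0.032 and 0.038 m and (horizontal distance between stick3 and well1 below 0.011 m or horizontal distance between stick3 and well2 below 0.011 m or horizontal distance between stick3 and well3 below 0.011 m) and z of stick3 in the frame of well2 between 0.032 and 0.038 m and (horizontal distance between stick4 and well1 below 0.011 m or horizontal distance between stick4 and well2 below 0.011 m or horizontal distance between stick4 and well3 below 0.011 m) and z of stick4 in the frame of well2 between 0.032 and 0.038 m), for 0.3 s.
2. the jaw is closed and the knob's clutch has clicked over and slipped (value of joint screw above 3.1 rad and value of joint knob above 0.25 rad), for 0.1 s.
3. the insulating plate lies squarely in the pocket (horizontal distance between insulator and pocket below 0.006 m and angle between the x axis of insulator and the y axis of pocket, either way round below 0.06 rad and angle between insulator's own z axis and vertical below 0.06 rad and z of insulator in the frame of pocket between -0.003 and 0.003 m), for 0.3 s.
4. the copper bus plate lies squarely on the insulating plate (horizontal distance between busbar and pocket below 0.006 m and angle between the x axis of busbar and the y axis of pocket, either way round below 0.06 rad and angle between busbar's own z axis and vertical below 0.06 rad and z of busbar in the frame of pocket between 0.005 and 0.011 m), for 0.3 s.
At the end, for the whole second after the job is handed in: sticks present stand heavy end down on the well floors, one per well (7 mm, 0.1 rad); cam within 0.1 rad of its stop, clutch slipped at least 0.25 rad; insulator on the ledges and bus plate on it (6 mm, 0.06 rad); all released, at rest (all of step 2 and all of step 3 and all of step 4 and (horizontal distance between stick1 and well1 below 0.007 m or horizontal distance between stick1 and well2 below 0.007 m or horizontal distance between stick1 and well3 below 0.007 m) and angle between each of stick1, stick4's own x axis and vertical above 3.0416 rad and z of stick1 in the frame of well2 between 0.032 and 0.038 m and (horizontal distance between stick2 and well1 below 0.007 m or horizontal distance between stick2 and well2 below 0.007 m or horizontal distance between stick2 and well3 below 0.007 m) and angle between each of stick2, stick3's own x axis and vertical below 0.1 rad and z of stick2 in the frame of well2 between 0.032 and 0.038 m and (horizontal distance between stick3 and well1 below 0.007 m or horizontal distance between stick3 and well2 below 0.007 m or horizontal distance between stick3 and well3 below 0.007 m) and z of stick3 in the frame of well2 between 0.032 and 0.038 m and (horizontal distance between stick4 and well1 below 0.007 m or horizontal distance between stick4 and well2 below 0.007 m or horizontal distance between stick4 and well3 below 0.007 m) and z of stick4 in the frame of well2 between 0.032 and 0.038 m and linear speed of each of stick1, stick2, stick3, stick4, insulator, busbar below 0.02 m/s); the robot touches nothing.
It fails at once if another thing on the bench is moved more than 5 cm (distance of any of spool, holder, flux, board, driver, meter, tin from where it was at the start of the episode above 0.05 m).
Of stick1, stick2, stick3, stick4 only 2 to 3 are there at a start; the rules pass over those that are not, and their reading is None.
At some moment in a run one of stick1, stick2, stick3, stick4, insulator, busbar may be knocked a few centimetres aside while the robot is not near it.
It also fails if it takes over 210 s, if anything falls off the work surface, if the arm or the gripper's body presses on something with over 40 N, if the wrist force passes 120 N, or if a joint passes its speed limit or range.

## Working session

There is one attempt and no reset: what is moved stays moved. The work goes in short steps, Python scripts to look and compute and a tool call to move; the robot and the scene stay as the last step left them, time stands still between calls to the robot, and variables do not carry over. Pictures are saved under pics/ and viewed, and the job is handed in when it is done.

Besides the shell and the picture viewer there is one more tool, called in YAML: its name, and indented under it one key for each argument. play_rows: Moves the arm, as the interface text tells. Its arguments: {"type":"object","properties":{"plan":{"type":"array"},"grip_force":{"type":"number"}},"required":["plan"]}

```bash
mkdir -p pics; cat > h.py <<'E'
import numpy as np, cv2
from bench import r
def snap(name,tag):
    f=r.grab_frame(name); cv2.imwrite(f'pics/{tag}.png',f['color'])
    np.savez(f'{tag}.npz',**f); return f
def load(tag): return dict(np.load(f'{tag}.npz'))
def ray(f,u,v,z):
    K,R,t=f['camera_matrix'],f['R'],f['t']
    d=R.T@np.linalg.inv(K)@np.array([u,v,1.]); c=-R.T@t
    return c+d*(z-c[2])/d[2]
def dep(f,u,v):
    K,R,t=f['camera_matrix'],f['R'],f['t']
    Z=f['z_map'][int(v),int(u)]
    return R.T@(np.linalg.inv(K)@np.array([u,v,1.])*Z-t)
def cloud(f):
    K,R,t=f['camera_matrix'],f['R'],f['t']
    v,u=np.mgrid[0:400,0:640]
    P=np.stack([u,v,np.ones_like(u)],-1).reshape(-1,3)@np.linalg.inv(K).T*f['z_map'].reshape(-1,1)
    return ((P-t)@R).reshape(400,640,3)
def proj(f,X):
    p=f['camera_matrix']@(f['R']@np.asarray(X,float)+f['t']); return p[:2]/p[2]
E
python3 - <<'E'
from h import *
for n in('top','side'):
    f=snap(n,n+'0'); print(n,-f['R'].T@f['t'],f['R'][2],f['camera_matrix'][0,0])
o=r.get_obs(); print(o)
E
```

```text
top [ 0.29348452 -0.02643101  1.3263669 ] [ 0.19906351  0.00510182 -0.97997331] 496.7162175124957
side [-0.23156475  0.92523784  1.17937552] [ 0.47864278 -0.57061578 -0.66730706] 499.8308408022413
{'clock': 0.1, 'joints': array([ 1.19594435,  0.47770305,  0.02233542,  1.55633653, -0.01150011,
        1.10932249, -0.08310623]), 'qvel': array([-0.000861  , -0.00260529, -0.00051363, -0.00492342, -0.00068588,
       -0.00028158,  0.00219871]), 'tau': array([ 5.11355727e-03, -5.97756600e+01,  1.61387008e+00, -2.81957030e+01,
        1.28680863e-02,  4.95324988e-03, -5.20682829e-05]), 'tcp_pos': array([ 0.17778305, -0.65061388,  0.23043923]), 'orientation': array([-3.11209347e+00, -4.17589713e-01,  5.21495693e-04]), 'contact_force': array([-0.43408756,  0.15571995, -0.88638755]), 'moment': array([ 0.02245631, -0.02241353, -0.01856422]), 'grip_width': 0.08567050632434196}
```

View pics/top0.png

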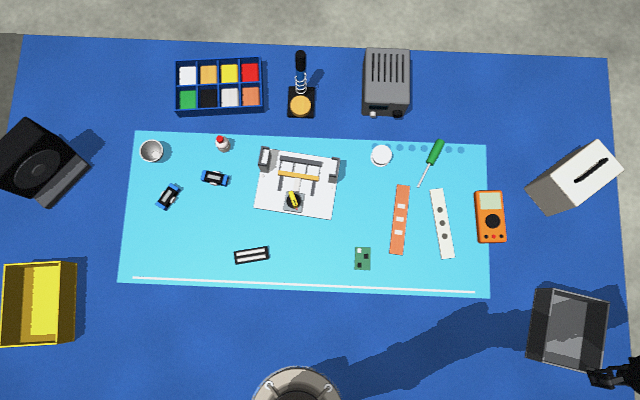

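View pics/side0.png

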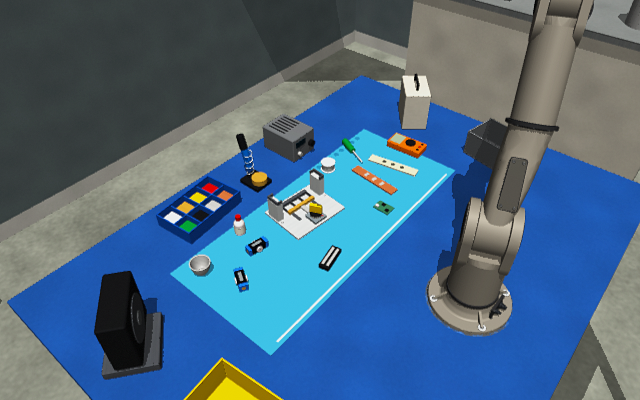

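The top view (up = +x, left = +y) shows two sticks at about (170,197) and (215,178). The jig is near (297,185) with its knob at (292,200). The busbar is at (400,220) and the insulator at (442,223). The holder at (252,255) is a bystander. I'll enlarge the details next.

```bash
python3 - <<'E'
from h import *
f=load('top0'); c=f['color']
a=cv2.resize(c[130:230,240:355],None,fx=6.5,fy=5.9,interpolation=cv2.INTER_CUBIC)
cv2.imwrite('pics/jig0.png',a)
b=cv2.resize(c[160:220,145:245],None,fx=8,fy=8,interpolation=cv2.INTER_CUBIC); cv2.imwrite('pics/st0.png',b)
for (u,v) in [(170,197),(215,178),(298,165),(292,200),(400,220),(442,223),(264,155),(334,165)]: print(u,v,dep(f,u,v).round(4))
E
```

```text
170 197 [0.536  0.3632 0.0294]
215 178 [0.5942 0.2491 0.0243]
298 165 [0.6441 0.0283 0.0093]
292 200 [0.5351 0.0368 0.0657]
400 220 [ 0.5032 -0.2515  0.0139]
442 223 [ 0.5014 -0.3661  0.0046]
264 155 [0.6474 0.1147 0.083 ]
334 165 [ 0.629  -0.0679  0.0812]
```

View pics/jig0.png

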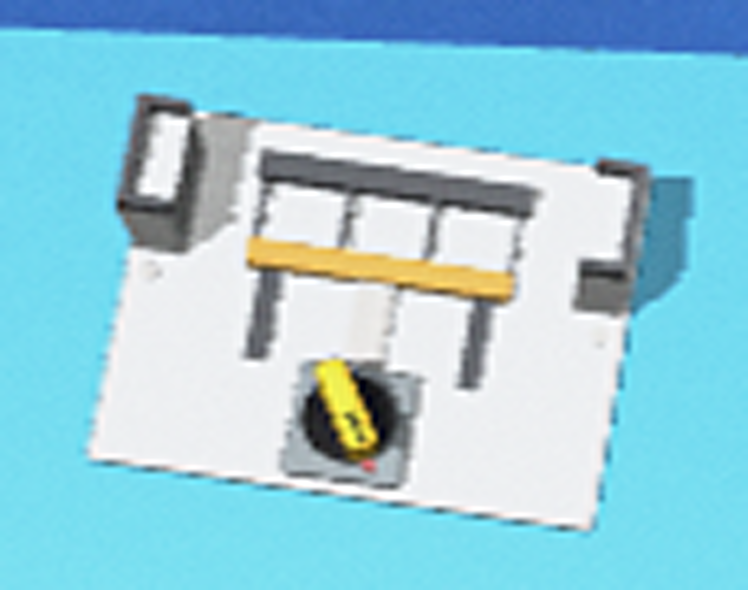

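View pics/st0.png

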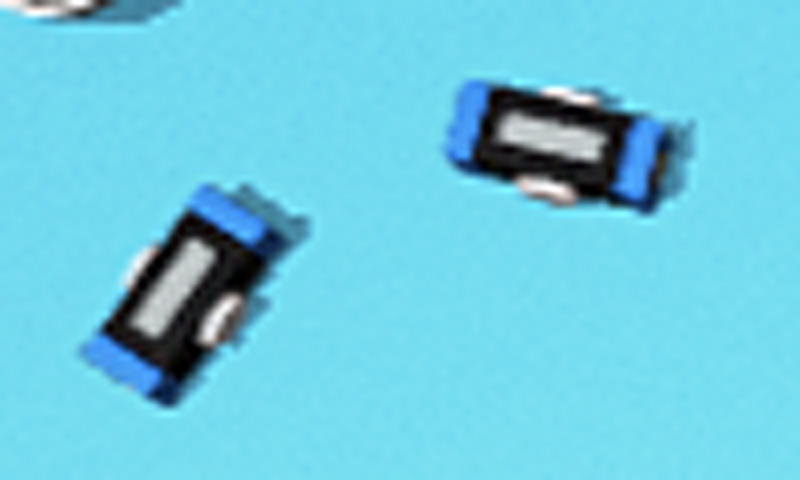

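```bash
python3 - <<'E'
from h import *
f=load('top0'); c=f['color']
def crop(c,u0,v0,w,h,s,name):
    a=cv2.resize(c[v0:v0+h,u0:u0+w],None,fx=s,fy=s,interpolation=cv2.INTER_CUBIC)
    for i in range(0,w,10): cv2.putText(a,str(u0+i),(i*s,8),0,.3,(0,0,255),1); cv2.line(a,(i*s,10),(i*s,14),(0,0,255),1)
    for i in range(0,h,10): cv2.putText(a,str(v0+i),(0,i*s+3),0,.3,(0,0,255),1); 
    cv2.imwrite(f'pics/{name}.png',a)
crop(c,250,142,95,42,8,'tw0')
s=load('side0')['color']
crop(s,260,165,90,75,8,'jigs0')
C=cloud(f)
m=C[...,2]
print(np.round(m[145:185:3,255:345:5]*1000).astype(int))
E
```

```text
[[  -8    2    2   -1   -1    2    0   -2    0   -4    0    1   -3   -1
    -4    6   -3    1]
 [   1   -4   89   -2    3   -1    6   -4   -4   -2   -4    4   -6   -6
    -5    4    2    4]
 [   2   95   82   55    9   11   14   -2    5   -3    3   -4   -1    2
    -2   -3   -1   -3]
 [  -4   91   84   49    8    8   12    7    7    9   17   -1   -1    2
     4    0    4    3]
 [  -2   93   77   35    8   27   19   21   10   11    3    6    5 1326
     7    1   90    4]
 [   1   96   80   24    9   11   21   24   21   23   22   26    9    7
     7   10   81    8]
 [   3   98   81    9   15   23   10    8    8   11   18   32   23   25
     5    7   82    1]
 [  -2   72   84   14    8   22   10   11    8   16    8   10    8   26
     6   10   79    0]
 [  -1   36   45    3   13    9   10   10    9   12    5    6   13   10
     8   80   85    0]
 [   1    8    7   15    9   27   23   21    6    8   27    6    6   11
    12   85   82   -2]
 [   3   10    4   10    8   12   21   23   28   19   22   24   13    9
    10   90   88   -3]
 [   1   14   13   10    7   13    9    6   20   21   21   23   26    8
    13   60   67   -3]
 [   0   13   15    8   11   18    6   10   14   18    8   13   11   12
     8   25   41   -2]
 [  -5    7   10    8   12   10    5   12   16    8    7   10   15   10
    11   14   10    4]]
```

View pics/tw0.png

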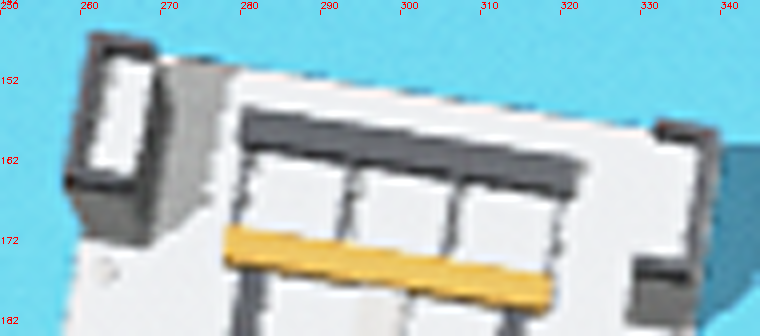

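View pics/jigs0.png

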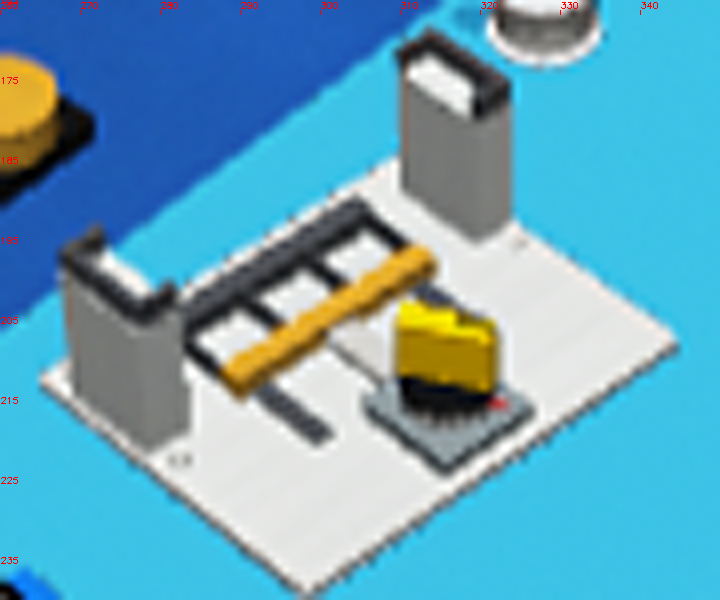

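```bash
python3 - <<'E'
from h import *
f=load('top0')
def pt(x,y,z): return ray(f,250+(x+.5)/8-.5,142+(y+.5)/8-.5,z)
L=[pt(90,33,.093),pt(158,45,.093),pt(65,185,.093),pt(150,195,.093)]
R=[pt(655,122,.093),pt(718,130,.093),pt(633,258,.093),pt(697,268,.093)]
for p in L+R: print(p.round(4))
# outer edges BL-left, BR-right
print('outer mid',((L[0]+L[2]+R[1]+R[3])/4).round(4), 'len',np.linalg.norm((L[0]+L[2]-R[1]-R[3])/2))
d=(L[0]+L[2]-R[1]-R[3]); print('yaw',np.arctan2(-d[0],d[1]))
# base corners, from jig0 crop scale 6.5/5.9
def pj(x,y,z): return ray(f,240+(x+.5)/6.5-.5,130+(y+.5)/5.9-.5,z)
fl,fr=pj(92,460,.01),pj(592,530,.01)
d=fl-fr; print('base',fl.round(4),fr.round(4),np.linalg.norm(d),np.arctan2(-d[0],d[1]),((fl+fr)/2).round(4))
# fence front edge (top z .023)
a,b=pt(243,150,.023),pt(573,197,.023); d=a-b
print('fence',a.round(4),b.round(4),np.linalg.norm(d),np.arctan2(-d[0],d[1]),((a+b)/2).round(4))
# jaw
a,b=pt(226,228,.023),pt(551,276,.023);d=a-b
print('jaw back',a.round(4),b.round(4),np.linalg.norm(d),np.arctan2(-d[0],d[1]),((a+b)/2).round(4))
# knob: yellow mask
for n in('top0','side0'):
    g=load(n); hsv=cv2.cvtColor(g['color'],cv2.COLOR_BGR2HSV)
    m=cv2.inRange(hsv,(25,150,150),(35,255,255)); 
    k,lab,st,ce=cv2.connectedComponentsWithStats(m)
    for i in range(1,k):
        if st[i,4]>25: print(n,st[i],ce[i], ray(g,*ce[i],.068).round(4))
f=load('top0');print(proj(f,[0.56,0.03,.068]))
E
```

```text
[0.6692 0.1234 0.093 ]
[0.6661 0.1012 0.093 ]
[0.6181 0.1281 0.093 ]
[0.616  0.1007 0.093 ]
[ 0.6474 -0.0601  0.093 ]
[ 0.6456 -0.0805  0.093 ]
[ 0.602  -0.0547  0.093 ]
[ 0.5996 -0.0753  0.093 ]
outer mid [0.6331 0.024  0.093 ] len 0.20471703232956248
yaw -0.1030090495157981
base [0.5206 0.1414 0.01  ] [ 0.4973 -0.0665  0.01  ] 0.20920370770667163 -0.11140682750175065 [0.509  0.0374 0.01  ]
fence [0.6515 0.0774 0.023 ] [ 0.6399 -0.0352  0.023 ] 0.11318361750163629 -0.10236674723524669 [0.6457 0.0211 0.023 ]
jaw back [0.6239 0.0816 0.023 ] [ 0.6121 -0.0289  0.023 ] 0.11111152960638888 -0.10713630549000554 [0.618  0.0263 0.023 ]
top0 [221  65  16  18 265] [228.39245283  73.29056604] [0.8776 0.2276 0.068 ]
top0 [289 191   9  15  63] [292.28571429 197.80952381] [0.5404 0.0363 0.068 ]
top0 [  0 261  61  80 181] [ 16.50276243 283.57458564] [0.2931 0.711  0.068 ]
top0 [  30  263   31   79 1868] [ 45.00481799 300.30674518] [0.2556 0.6341 0.068 ]
top0 [  0 343  57   5  77] [ 28.53246753 344.67532468] [0.1489 0.6582 0.068 ]
side0 [190 192  16  11 101] [197.54455446 197.02970297] [0.8611 0.2572 0.068 ]
side0 [310 203  12   5  27] [314.37037037 204.77777778] [0.541  0.0398 0.068 ]
side0 [184 358  99  42 222] [231.43693694 379.2027027 ] [0.3043 0.6176 0.068 ]
side0 [207 377  52  23 620] [230.17580645 391.71290323] [0.284  0.6402 0.068 ]
[295.09522086 190.49867281]
```

```bash
python3 - <<'E'
from h import *
s=load('side0')
def q(x,y,z): return ray(s,260+(x+.5)/8-.5,165+(y+.5)/8-.5,z)
A=[q(62,252,.093),q(98,228,.093),q(148,324,.093),q(182,300,.093)]
B=[q(398,50,.093),q(432,28,.093),q(478,112,.093),q(513,88,.093)]
for p in A+B: print(p.round(4))
# outer corners: +y tower: left edge 62,252 & 148,324 ; -y tower: 432,28 & 513,88
o=(A[0]+A[2]+B[1]+B[3])/4; d=(A[0]+A[2]-B[1]-B[3])/2
print(o.round(4),np.linalg.norm(d),np.arctan2(-d[0],d[1]))
fl,fr=q(305,598,.01),q(680,345,.01); d=fl-fr
print('base',fl.round(4),fr.round(4),np.linalg.norm(d),np.arctan2(-d[0],d[1]),((fl+fr)/2).round(4))
# knob bar top corners side
k=[q(397,310,.068),q(497,335,.068),q(405,303,.068),q(490,322,.068)]
print(np.round(k,4))
E
```

```text
[0.6669 0.1255 0.093 ]
[0.6658 0.1058 0.093 ]
[0.6111 0.134  0.093 ]
[0.6103 0.1153 0.093 ]
[ 0.6463 -0.0576  0.093 ]
[ 0.6448 -0.0781  0.093 ]
[ 0.5938 -0.0481  0.093 ]
[ 0.5925 -0.0695  0.093 ]
[0.6288 0.028  0.093 ] 0.20457704707525104 -0.09973698142048452
base [0.5188 0.1484 0.01  ] [ 0.4935 -0.0607  0.01  ] 0.21061281159433376 -0.12045941253345586 [0.5061 0.0438 0.01  ]
[[0.5584 0.0453 0.068 ]
 [0.5178 0.0307 0.068 ]
 [0.5586 0.0401 0.068 ]
 [0.5249 0.0266 0.068 ]]
```

play_rows:
  plan:
    - [300, 230, 20, 0, 0, 0.06, 50]
    - [300, 230, 20, 0, 0, 0.06, 50]
    - [300, 230, 20, 0, 0, 0.06, 50]
    - [300, 230, 20, 0, 0, 0.06, 50]
    - [300, 230, 20, 0, 0, 0.06, 50]
    - [300, 230, 20, 0, 0, 0.06, 50]
    - [300, 230, 20, 0, 0, 0.06, 50]
    - [300, 230, 20, 0, 0, 0.06, 50]
    - [330, 400, 20, 0, 0, 0.06, 50]
    - [362, 540, 20, 0, 0, 0.06, 50]
    - [362, 640, 20, 0, 0, 0.06, 50]
    - [362, 686, 20, 0, 0, 0.06, 50]
  grip_force: 40

```text
clock: 1.3
tcp_pos: [0.5093, -0.2216, 0.251]
orientation: [-3.099, -0.511, 0.001]
contact_force: [0.7, 0.2, -0.6]
grip_width: 0.0501
```

play_rows:
  plan:
    - [30, 257, 0, 0, 0, 0, 50]
    - [30, 257, 0, 0, 0, 0, 50]
    - [30, 257, 0, 0, 0, 0, 50]
    - [30, 257, 0, 0, 0, 0, 50]
    - [30, 257, 0, 0, 0, 0, 50]
    - [30, 257, 0, 0, 0, 0, 50]
    - [30, 257, -70, 0, 0, 0, 50]
    - [30, 257, -115, 0, 0, 0, 50]
    - [30, 257, -115, 0, 0, 0, 50]

```text
clock: 2.2
tcp_pos: [0.5357, 0.0324, 0.1313]
orientation: [-3.099, -0.511, 0.013]
contact_force: [-0.5, -0.6, -0.8]
grip_width: 0.05
```

```bash
python3 - <<'E'
from h import *
o=r.get_obs(); print(o['tcp_pos'],o['orientation'],o['joints'].round(3),o['clock'],o['contact_force'])
f=snap('side','side1'); c=f['color']
p=proj(f,o['tcp_pos']); print('tcp px',p)
a=cv2.resize(c[120:240,250:380],None,fx=6,fy=5,interpolation=cv2.INTER_CUBIC); cv2.imwrite('pics/k1.png',a)
f=snap('top','top1'); p2=proj(f,o['tcp_pos']); print(p2)
a=cv2.resize(f['color'][130:230,240:355],None,fx=6,fy=6,interpolation=cv2.INTER_CUBIC); cv2.imwrite('pics/k1t.png',a)
E
```

```text
[0.53570561 0.03236017 0.13133632] [-3.09946855 -0.511451    0.01301407] [ 0.083  0.398 -0.32   1.955  0.166  0.822 -1.572] 2.2 [-0.53200801 -0.63457135 -0.80940875]
tcp px [316.93288067 189.66985351]
[292.75603225 194.73800969]
```

View pics/k1.png

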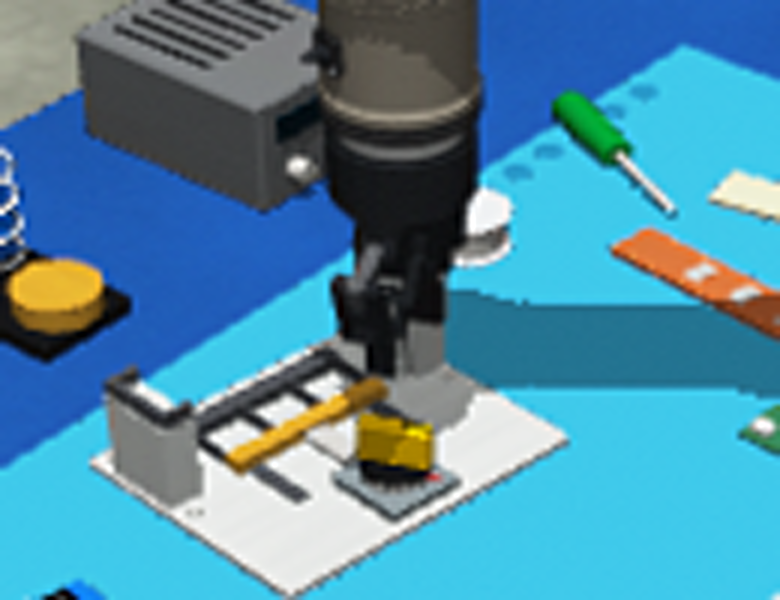

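View pics/k1t.png

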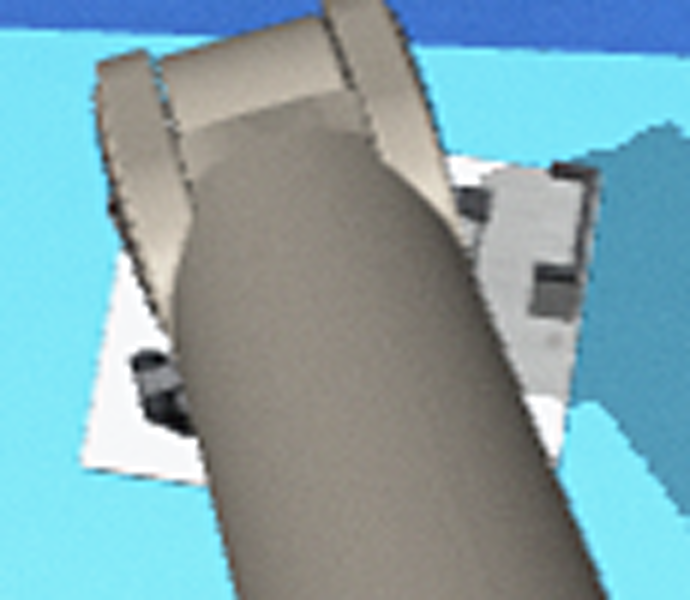

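play_rows:
  plan:
    - [3, 2, -15, 0, 0, 0, 50]
    - [3, 2, -15, 0, 0, 0, 50]
    - [3, 2, -15, 0, 0, 0, 50]

```text
clock: 2.6
tcp_pos: [0.543, 0.0354, 0.1219]
orientation: [3.1, 0.511, 0.002]
contact_force: [-0.4, -0.2, 0.1]
grip_width: 0.05
```

```bash
python3 - <<'E'
from h import *
f=snap('side','side2'); c=f['color']
o=r.get_obs(); print(o['tcp_pos'],o['orientation'],o['joints'].round(3),o['clock'],o['contact_force'])
T=cv2.Rodrigues(o['orientation'])[0]; print(T.round(3))
a=cv2.resize(c[150:225,280:360],None,fx=8,fy=8,interpolation=cv2.INTER_CUBIC)
def mark(P,col):
    p=proj(f,P); q=((p-[280,150]+.5)*8-.5).astype(int); cv2.circle(a,tuple(int(i) for i in q),3,col,-1)
tc=o['tcp_pos']
mark(tc,(0,0,255))
for s in(1,-1):
    for w in(11,-11): mark(tc+T@[w/1000,s*.025,-.004],(0,255,255))
# knob bar predicted
k=np.array([.540,.0355,.068])
for a1 in(.021,-.021):
  for b1 in(.0065,-.0065):
    e=np.array([np.cos(.34),np.sin(.34),0]);n=np.array([-e[1],e[0],0]); mark(k+e*a1+n*b1,(255,0,255))
cv2.imwrite('pics/k2.png',a)
E
```

```text
[0.54312033 0.03533727 0.1221696 ] [3.09967147e+00 5.10786732e-01 2.44521905e-03] [ 0.075  0.417 -0.316  1.952  0.177  0.798 -1.584] 2.65 [ 0.34881395 -0.1298547   0.48009484]
[[ 0.947  0.321  0.002]
 [ 0.321 -0.947  0.   ]
 [ 0.002  0.    -1.   ]]
```

View pics/k2.png

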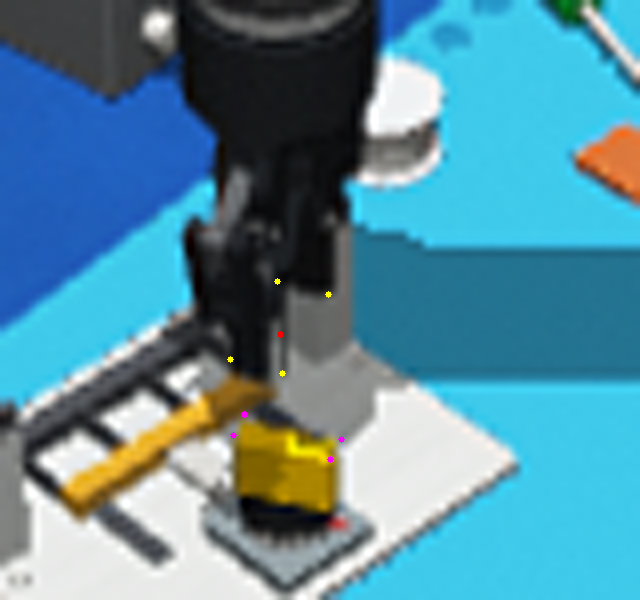

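play_rows:
  plan:
    - [-3, 0, -40, 0, 0, 0.01, 50]
    - [-3, 0, -80, 0, 0, 0.01, 50]
    - [-3, 0, -80, 0, 0, 0.01, 50]
    - [-3, 0, -80, 0, 0, 0.01, 50]
    - [-3, 0, -80, 0, 0, 0.01, 10]
    - [-3, 0, -80, 0, 0, 0.01, 10]
    - [-3, 0, -80, 0, 0, 0.01, 10]
    - [-3, 0, -80, 0, 0, 0.01, 10]
    - [-3, 0, -80, 0, 0, 0.01, 10]
    - [-3, 0, -80, 0, 0, 0.01, 10]

```text
clock: 3.65
tcp_pos: [0.5409, 0.0351, 0.0433]
orientation: [3.096, 0.526, 0.005]
contact_force: [-0.9, -1.1, 7.9]
grip_width: 0.0126
```

```bash
python3 - <<'E'
from h import *
o=r.get_obs(); print(o['tcp_pos'],o['orientation'],o['joints'].round(3),o['clock'],o['contact_force'],o['moment'],o['grip_width'])
E
```

```text
[0.54085668 0.03508059 0.04327493] [3.09648975 0.52574271 0.00487092] [ 0.043  0.532 -0.282  2.002  0.242  0.636 -1.631] 3.65 [-0.8816961  -1.07626649  7.92327284] [-0.22365069  0.23040965  0.0251569 ] 0.01263635458733829
```

play_rows:
  plan:
    - [0, 0, 2, 0, 0, 0.12, 10]
    - [0, 0, 2, 0, 0, 0.24, 10]
    - [0, 0, 2, 0, 0, 0.36, 10]
    - [0, 0, 2, 0, 0, 0.48, 10]
    - [0, 0, 2, 0, 0, 0.6, 10]
    - [0, 0, 2, 0, 0, 0.72, 10]
    - [0, 0, 2, 0, 0, 0.84, 10]
    - [0, 0, 2, 0, 0, 0.96, 10]
    - [0, 0, 2, 0, 0, 1.08, 10]
    - [0, 0, 2, 0, 0, 1.2, 10]
    - [0, 0, 2, 0, 0, 1.2, 10]
    - [0, 0, 2, 0, 0, 1.2, 10]

```text
clock: 4.85
tcp_pos: [0.5419, 0.034, 0.0436]
orientation: [2.258, 2.18, 0.005]
contact_force: [9.1, -1.8, -14.5]
grip_width: 0.0125
```

```bash
python3 - <<'E'
from h import *
o=r.get_obs(); print(o['tcp_pos'],o['orientation'],o['joints'].round(3),o['clock'],o['contact_force'],o['moment'],o['grip_width'])
E
```

```text
[0.54194976 0.03397651 0.0435864 ] [2.25829884 2.17957624 0.00534738] [ 0.275  0.586 -0.579  1.985  0.486  0.706 -0.64 ] 4.85 [  9.06130046  -1.79611471 -14.54629111] [-0.36761986 -1.85592532  0.04587481] 0.012536158714033676
```

play_rows:
  plan:
    - [1, -1, -1, 0, 0, 0.12, 10]
    - [1, -1, -1, 0, 0, 0.24, 10]
    - [1, -1, -1, 0, 0, 0.36, 10]
    - [1, -1, -1, 0, 0, 0.48, 10]
    - [1, -1, -1, 0, 0, 0.6, 10]
    - [1, -1, -1, 0, 0, 0.72, 10]
    - [1, -1, -1, 0, 0, 0.84, 10]
    - [1, -1, -1, 0, 0, 0.96, 10]
    - [1, -1, -1, 0, 0, 1.08, 10]
    - [1, -1, -1, 0, 0, 1.14, 10]
    - [1, -1, -1, 0, 0, 1.14, 10]
    - [1, -1, -1, 0, 0, 1.14, 10]

```text
clock: 6.05
tcp_pos: [0.5435, 0.0347, 0.0435]
orientation: [0.723, 3.052, 0.005]
contact_force: [7.6, 2.8, -6.5]
grip_width: 0.0124
```

```bash
python3 - <<'E'
from h import *
o=r.get_obs(); print(o['tcp_pos'],o['orientation'],o['joints'].round(3),o['clock'],o['contact_force'],o['moment'],o['grip_width'])
E
```

```text
[0.54348674 0.03470791 0.04349795] [0.72307667 3.05179962 0.00508574] [ 0.464  0.675 -0.841  1.97   0.7    0.807  0.328] 6.05 [ 7.6135402   2.78056279 -6.46983532] [ 0.45196369 -1.47623191  0.02423649] 0.012410768910958409
```

play_rows:
  plan:
    - [1, 0, -1, 0, 0, 0.08, 10]
    - [1, 0, -1, 0, 0, 0.15, 10]
    - [1, 0, -1, 0, 0, 0.15, 10]

```text
clock: 6.35
tcp_pos: [0.5437, 0.035, 0.0434]
orientation: [0.489, 3.099, 0.003]
contact_force: [2.2, 1.4, 5.6]
grip_width: 0.0123
```

```bash
cat > ob.py <<'E'
from h import *
o=r.get_obs(); v=o['orientation']; T=cv2.Rodrigues(v)[0]
print('tcp',o['tcp_pos'].round(4),'yaw(toolx)',round(float(np.arctan2(T[1,0],T[0,0])),3),'tilt',T[:,2].round(3),'q',o['joints'].round(2),'t',o['clock'],'F',o['contact_force'].round(1),'M',o['moment'].round(2),'w',round(o['grip_width'],4))
E
python3 ob.py
```

```text
tcp [0.5437 0.035  0.0434] yaw(toolx) 2.829 tilt [ 0.005  0.001 -1.   ] q [ 0.48  0.69 -0.87  1.97  0.73  0.83  0.46] t 6.35 F [2.2 1.4 5.6] M [ 0.26 -0.18  0.03] w 0.0123
```

play_rows:
  plan:
    - [0, 0, 0, 0, 0, 0.07, 10]
    - [0, 0, 0, 0, 0, 0.14, 10]
    - [0, 0, 0, 0, 0, 0.14, 10]

```text
clock: 6.65
tcp_pos: [0.5438, 0.0352, 0.0433]
orientation: [0.271, 3.125, 0.003]
contact_force: [1.7, 2.2, 5.9]
grip_width: 0.012
```

```bash
python3 ob.py
```

```text
tcp [0.5438 0.0352 0.0433] yaw(toolx) 2.968 tilt [ 0.005  0.001 -1.   ] q [ 0.5   0.7  -0.9   1.97  0.75  0.84  0.58] t 6.65 F [1.7 2.2 5.9] M [ 0.36 -0.29 -0.  ] w 0.012
```

play_rows:
  plan:
    - [0, 0, 0, 0, 0, 0.07, 10]
    - [0, 0, 0, 0, 0, 0.14, 10]
    - [0, 0, 0, 0, 0, 0.14, 10]

```text
clock: 6.95
tcp_pos: [0.5442, 0.0352, 0.0434]
orientation: [0.058, 3.136, 0.004]
contact_force: [3.4, 2.1, 6.3]
grip_width: 0.0121
```

```bash
python3 ob.py; python3 - <<'E'
from h import *
f=snap('side','side3')
cv2.imwrite('pics/k3.png',cv2.resize(f['color'][150:240,265:355],None,fx=6.6,fy=6.6,interpolation=cv2.INTER_CUBIC))
E
```

```text
tcp [0.5442 0.0352 0.0434] yaw(toolx) 3.105 tilt [ 0.005  0.002 -1.   ] q [ 0.52  0.72 -0.93  1.96  0.77  0.86  0.7 ] t 6.95 F [3.4 2.1 6.3] M [ 0.6  -0.54 -1.07] w 0.0121
```

View pics/k3.png

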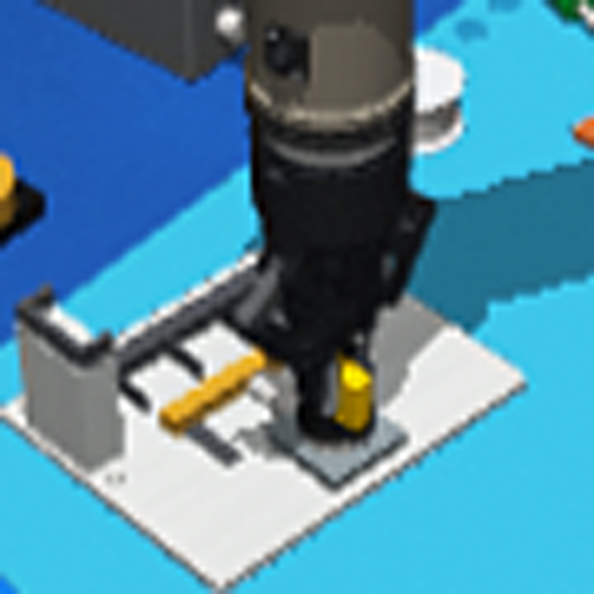

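play_rows:
  plan:
    - [0, 0, 0, 0, 0, -0.06, 10]
    - [0, 0, 0, 0, 0, -0.06, 10]
    - [0, 0, 0, 0, 0, -0.06, 45]
    - [0, 0, 0, 0, 0, -0.06, 45]
    - [0, 0, 0, 0, 0, -0.06, 45]
    - [0, 0, 40, 0, 0, -0.06, 45]
    - [0, 0, 90, 0, 0, -0.06, 45]
    - [0, 40, 140, 0, 0, -0.06, 60]
    - [0, 90, 180, 0, 0, -0.06, 60]
    - [0, 140, 180, 0, 0, -0.06, 60]
    - [0, 190, 180, 0, 0, -0.06, 60]
    - [0, 200, 180, 0, 0, -0.06, 60]

```text
clock: 8.2
tcp_pos: [0.5405, 0.2379, 0.2224]
orientation: [0.145, 3.137, 0.002]
contact_force: [0.5, 0.1, -0.7]
grip_width: 0.0601
```

```bash
python3 ob.py; python3 - <<'E'
from h import *
f=snap('top','top4'); g=snap('side','side4')
cv2.imwrite('pics/t4.png',cv2.resize(f['color'][130:230,145:355],None,fx=3.8,fy=3.8,interpolation=cv2.INTER_CUBIC))
cv2.imwrite('pics/s4.png',cv2.resize(g['color'][160:320,220:350],None,fx=3.7,fy=3.7,interpolation=cv2.INTER_CUBIC))
E
```

```text
tcp [0.5405 0.2379 0.2224] yaw(toolx) 3.049 tilt [ 0.001  0.001 -1.   ] q [ 0.25  0.57 -1.08  1.72  0.54  1.18  0.51] t 8.2 F [ 0.5  0.1 -0.7] M [-0.04  0.01  0.01] w 0.0601
```

View pics/t4.png

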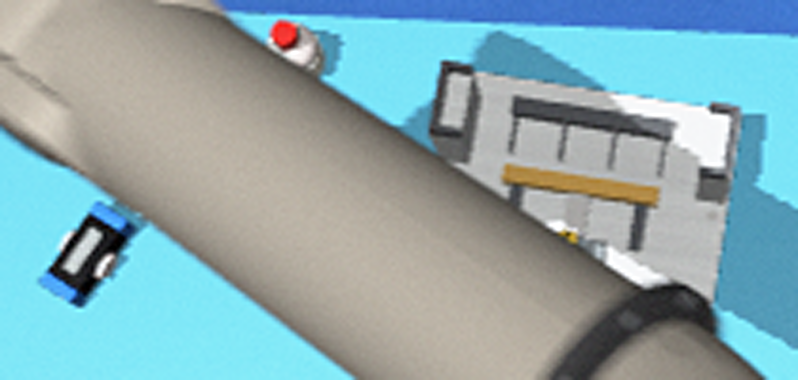

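View pics/s4.png

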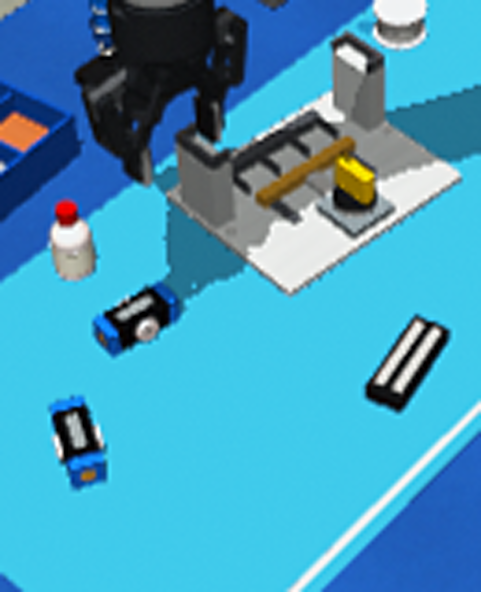

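```bash
cat > lab.py <<'E'
from h import *
import sys
def labels(f,guess,z=0.028,win=14):
    """grey label on a stick's top face near world guess"""
    u,v=proj(f,[guess[0],guess[1],z]); S=8
    u0,v0=int(u)-win,int(v)-win
    a=cv2.resize(f['color'][v0:v0+2*win,u0:u0+2*win],None,fx=S,fy=S,interpolation=cv2.INTER_CUBIC)
    hsv=cv2.cvtColor(a,cv2.COLOR_BGR2HSV)
    m=((hsv[...,1]<70)&(hsv[...,2]>110)).astype(np.uint8)
    k,l,st,ce=cv2.connectedComponentsWithStats(m)
    out=[]
    for i in range(1,k):
        if st[i,4]<300: continue
        cn=cv2.findContours((l==i).astype(np.uint8),cv2.RETR_EXTERNAL,cv2.CHAIN_APPROX_NONE)[0][0][:,0]
        P=np.array([ray(f,u0+(x+.5)/S-.5,v0+(y+.5)/S-.5,z) for x,y in cn])[:,:2]
        rc=cv2.minAreaRect((P*1000).astype(np.float32))
        (w,h),an=rc[1],rc[2]
        if w<h: an+=90
        out.append((np.round(rc[0],1),np.round(rc[1],1),round(np.deg2rad(an)%np.pi,3)))
    return out
E
python3 - <<'E'
from lab import *
for t in('top0','side0'):
    f=load(t)
    for g in((.588,.248),(.53,.362)): print(t,g,*labels(f,g),sep='\n  ')
E
```

```text
top0
  (0.588, 0.248)
  (array([611.3, 247.6]), array([20.8,  4.8]), np.float64(1.364))
  (array([596.9, 252.8]), array([35.8, 11.1]), np.float64(1.386))
  (array([578.9, 253.2]), array([22.5,  7.8]), np.float64(1.289))
top0
  (0.53, 0.362)
  (array([539.9, 374. ]), array([11.3, 35.1]), np.float64(2.615))
  (array([547.1, 386.6]), array([ 5. , 17.4]), np.float64(2.636))
  (array([530.1, 357.9]), array([ 8.8, 18.9]), np.float64(2.754))
side0
  (0.588, 0.248)
  (array([596.9, 253.5]), array([33.8, 11. ]), np.float64(1.356))
  (array([572.1, 264.1]), array([17.6, 24. ]), np.float64(1.873))
side0
  (0.53, 0.362)
  (array([539.8, 374.7]), array([10. , 34.4]), np.float64(2.632))
  (array([521.6, 367.6]), array([ 4.9, 22.9]), np.float64(2.532))
  (array([538.9, 394.1]), array([ 5.5, 25.5]), np.float64(2.599))
```

play_rows:
  plan:
    - [56, 15, 0, 0, 0, -1.68, 60]
    - [56, 15, -40, 0, 0, -1.68, 60]
    - [56, 15, -80, 0, 0, -1.68, 60]
    - [56, 15, -120, 0, 0, -1.68, 60]
    - [56, 15, -120, 0, 0, -1.68, 60]
    - [56, 15, -120, 0, 0, -1.68, 60]
    - [56, 15, -120, 0, 0, -1.68, 60]
    - [56, 15, -120, 0, 0, -1.68, 60]
    - [56, 15, -120, 0, 0, -1.68, 60]
    - [56, 15, -120, 0, 0, -1.68, 60]
    - [56, 15, -120, 0, 0, -1.68, 60]
    - [56, 15, -120, 0, 0, -1.68, 60]

```text
clock: 9.5
tcp_pos: [0.5973, 0.2479, 0.1009]
orientation: [2.439, 1.979, -0.002]
contact_force: [0.6, 0.6, 0.3]
grip_width: 0.0602
```

play_rows:
  plan:
    - [0, 0, 0, 0, 0, 0, 60]
    - [0, 0, 0, 0, 0, 0, 60]

```text
clock: 9.7
tcp_pos: [0.5973, 0.2487, 0.1011]
orientation: [2.434, 1.987, -0.001]
contact_force: [-0.4, 0.1, 0.6]
grip_width: 0.06
```

```bash
python3 ob.py; python3 - <<'E'
from h import *
g=snap('side','side5')
cv2.imwrite('pics/s5.png',cv2.resize(g['color'][160:320,220:350],None,fx=3.7,fy=3.7,interpolation=cv2.INTER_CUBIC))
E
```

```text
tcp [0.5973 0.2487 0.1011] yaw(toolx) 1.369 tilt [-0. -0. -1.] q [-0.08  0.64 -0.58  1.7   0.42  0.93 -1.03] t 9.7 F [-0.4  0.1  0.6] M [ 0.03 -0.06  0.1 ] w 0.06
```

View pics/s5.png

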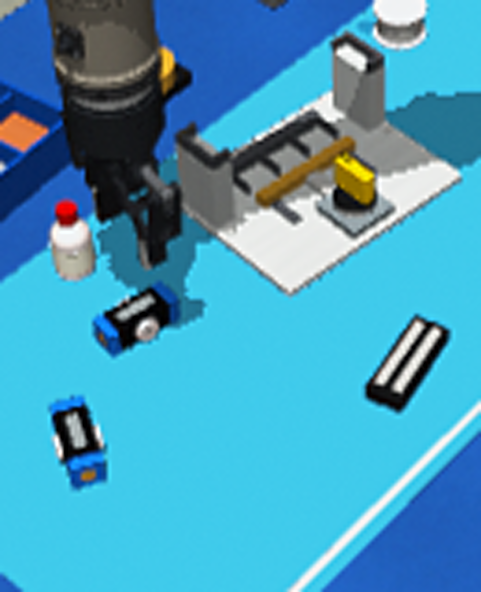

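play_rows:
  plan:
    - [0, 4, -45, 0, 0, 0, 60]
    - [0, 4, -85, 0, 0, 0, 60]
    - [0, 4, -97, 0, 0, 0, 60]
    - [0, 4, -97, 0, 0, 0, 60]
    - [0, 4, -97, 0, 0, 0, 60]

```text
clock: 10.25
tcp_pos: [0.5983, 0.2539, 0.0057]
orientation: [2.436, 1.984, 0.003]
contact_force: [0.6, 0.7, -0.1]
grip_width: 0.0602
```

```bash
python3 ob.py
```

```text
tcp [0.5983 0.2539 0.0057] yaw(toolx) 1.367 tilt [ 0.001  0.001 -1.   ] q [-0.13  0.76 -0.52  1.73  0.51  0.78 -1.1 ] t 10.25 F [ 0.6  0.7 -0.1] M [ 0.02 -0.04 -0.02] w 0.0602
```

play_rows:
  plan:
    - [-1, -1, -3, 0, 0, 0, 60]
    - [-1, -1, -3, 0, 0, 0, 30]
    - [-1, -1, -3, 0, 0, 0, 30]
    - [-1, -1, -3, 0, 0, 0, 30]
    - [-1, -1, -3, 0, 0, 0, 30]
    - [-1, -1, -3, 0, 0, 0, 30]
    - [-1, -1, -3, 0, 0, 0, 30]
  grip_force: 25

```text
clock: 10.95
tcp_pos: [0.5972, 0.2524, 0.0026]
orientation: [2.436, 1.983, 0.002]
contact_force: [-1.3, -1.0, 7.6]
grip_width: 0.0355
```

```bash
python3 ob.py
```

```text
tcp [0.5972 0.2524 0.0026] yaw(toolx) 1.367 tilt [ 0.002  0.    -1.   ] q [-0.13  0.76 -0.51  1.74  0.51  0.77 -1.1 ] t 10.95 F [-1.3 -1.   7.6] M [-0.3   0.24  0.07] w 0.0355
```

play_rows:
  plan:
    - [0, 0, 30, 0, 0, 0, 30]
    - [0, 0, 65, 0, 0, 0, 30]
    - [0, 0, 100, 0, 0, 0, 30]
    - [0, 0, 135, 0, 0, 0, 30]
    - [0, 0, 150, 0, 0, 0, 30]
    - [0, 0, 150, 0, 0, 0, 30]
    - [0, 0, 150, 0, 0, 0, 30]
    - [0, 0, 150, 0, 0, 0, 30]
    - [0, 0, 150, 0, 0, 0, 30]
    - [0, 0, 150, 0, 0, 0, 30]
    - [0, 0, 150, 0, 0, 0, 30]
    - [0, 0, 150, 0, 0, 0, 30]

```text
clock: 12.15
tcp_pos: [0.5963, 0.2523, 0.151]
orientation: [-2.436, -1.984, 0.0]
contact_force: [0.5, -0.4, -0.6]
grip_width: 0.0356
```

```bash
python3 ob.py; python3 - <<'E'
from h import *
g=snap('side','side6')
cv2.imwrite('pics/s6.png',cv2.resize(g['color'][100:260,200:350],None,fx=3.7,fy=3.7,interpolation=cv2.INTER_CUBIC))
E
```

```text
tcp [0.5963 0.2523 0.151 ] yaw(toolx) 1.367 tilt [-0. -0. -1.] q [-0.07  0.59 -0.61  1.67  0.38  1.01 -1.  ] t 12.15 F [ 0.5 -0.4 -0.6] M [ 0.02 -0.    0.01] w 0.0356
```

View pics/s6.png

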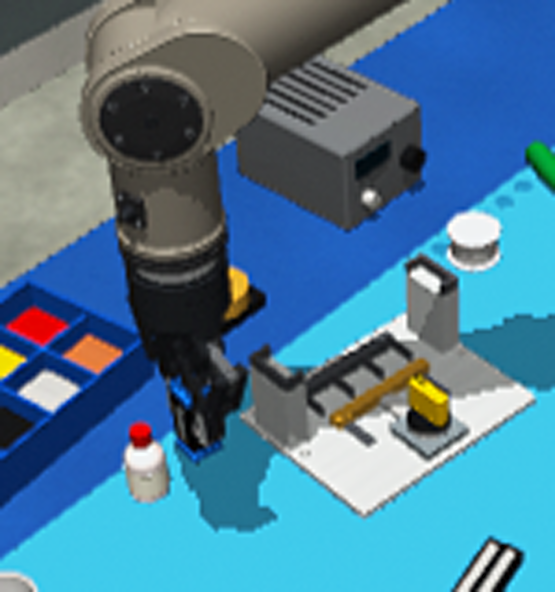

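```bash
cat > edge.py <<'E'
from h import *
from scipy.ndimage import map_coordinates as mc
def edge(img,p0,p1,half=4,n=25,z=0.01,f=None):
    """sub-pixel step points of a scalar image across the segment p0-p1, cast on plane z, line fit"""
    p0,p1=np.array(p0,float),np.array(p1,float); d=(p1-p0)/np.linalg.norm(p1-p0); nn=np.array([-d[1],d[0]])
    s=np.arange(-half,half+.01,.1); pts=[]
    for t in np.linspace(.05,.95,n):
        q=p0+(p1-p0)*t+s[:,None]*nn
        v=mc(img.astype(float),[q[:,1],q[:,0]],order=1)
        lo,hi=v[:8].mean(),v[-8:].mean(); m=(lo+hi)/2; sg=(v-m)*(hi-lo)
        i=np.where((sg[:-1]<0)&(sg[1:]>=0))[0]
        if len(i) and abs(hi-lo)>25: pts.append(ray(f,*q[i[np.argmin(abs(i-len(s)//2))]],z)[:2])
    P=np.array(pts,np.float32)
    vx,vy,x0,y0=cv2.fitLine(P,cv2.DIST_HUBER,0,.001,.001).ravel()
    if abs(vy)>abs(vx): # make mostly +y
        if vy<0: vx,vy=-vx,-vy
        yaw=np.arctan2(-vx,vy)
    else:
        if vx<0: vx,vy=-vx,-vy
        yaw=np.arctan2(vy,vx)
    nrm=np.array([-vy,vx]); return np.array([x0,y0]),np.array([vx,vy]),yaw,np.std((P-[x0,y0])@nrm),len(P)
E
python3 - <<'E'
from edge import *
f=load('top0'); hsv=cv2.cvtColor(f['color'],cv2.COLOR_BGR2HSV); S=hsv[...,1].astype(float)
V=hsv[...,2].astype(float)
L=edge(S,(254.5,205),(259,176),z=.01,f=f); R=edge(S,(331.5,216),(336,184),z=.01,f=f)
print('top L',L); print('top R',R)
B=edge(V,(281.5,162),(291.5,163.3),half=2,z=.01,f=f); B2=edge(V,(308,165.2),(319,167),half=2,z=.01,f=f)
print('fence',B,B2)
yaw=(L[2]+R[2])/2; ny=np.array([-np.sin(yaw),np.cos(yaw)]); nx=np.array([np.cos(yaw),np.sin(yaw)])
print('yaw',yaw,'y coords',L[0]@ny,R[0]@ny,'width',(L[0]-R[0])@ny,'mid',(L[0]+R[0])@ny/2)
print('fence x',B[0]@nx,B2[0]@nx)
g=load('side0'); hs=cv2.cvtColor(g['color'],cv2.COLOR_BGR2HSV); S2=hs[...,1].astype(float)
# side: +y edge from (265,212.5) to (298,239.5) z=0 ; -y edge from (326,193)->(345,208) z=.01 ; front edge (300,239)->(344,208.5) z=0
Ls=edge(S2,(266,213.5),(296,237.5),z=0,f=g); Rs=edge(S2,(326,194),(343,207),z=.01,f=g); Fs=edge(S2,(300,238.5),(343,209),z=0,f=g)
print(Ls,Rs,Fs)
print('side y',Ls[0]@ny,Rs[0]@ny,'mid',(Ls[0]+Rs[0])@ny/2,'front x',Fs[0]@nx)
Ft=edge(S,(256,209),(329,219.3),z=0,f=f); print('top front',Ft,Ft[0]@nx)
E
```

```text
top L (array([0.572356  , 0.13841352], dtype=float32), array([ 0.9931931 , -0.11647961], dtype=float32), np.float32(-0.11674462), np.float32(0.00016620287), 25)
top R (array([ 0.54881835, -0.07207363], dtype=float32), array([ 0.9936286 , -0.11270366], dtype=float32), np.float32(-0.11294364), np.float32(0.0003374199), 25)
fence (array([0.6528308 , 0.05970477], dtype=float32), array([0.09321509, 0.995646  ], dtype=float32), np.float32(-0.09335061), np.float32(0.00029183776), 25) (array([ 0.64465857, -0.01254205], dtype=float32), array([0.14230542, 0.9898228 ], dtype=float32), np.float32(-0.14279015), np.float32(0.00038128183), 25)
yaw -0.11484413 y coords 0.20308907 -0.008708753 width 0.21179782 mid 0.097190164
fence x 0.6416887 0.6418492
(array([0.6182027 , 0.13169459], dtype=float32), array([ 0.993543  , -0.11345618], dtype=float32), np.float32(-0.11370101), np.float32(0.00033727192), 25) (array([ 0.542903  , -0.07064506], dtype=float32), array([ 0.9934384 , -0.11436839], dtype=float32), np.float32(-0.1146192), np.float32(0.00023906212), 25) (array([0.5108447 , 0.03211728], dtype=float32), array([0.11390594, 0.99349153], dtype=float32), np.float32(-0.114153706), np.float32(0.00042324804), 25)
side y 0.20166805 -0.007967435 mid 0.096850306 front x 0.5037992
top front (array([0.51043445, 0.03667756], dtype=float32), array([0.11390937, 0.9934912 ], dtype=float32), np.float32(-0.114157155), np.float32(0.0003739866), 25) 0.50286907
```

play_rows:
  plan:
    - [3, -25, 0, 0, 0, 0.05, 30]
    - [6, -55, 0, 0, 0, 0.089, 30]
    - [10, -88, 0, 0, 0, 0.089, 30]
    - [15, -121, 0, 0, 0, 0.089, 30]
    - [19, -154, 0, 0, 0, 0.089, 30]
    - [23, -187, 0, 0, 0, 0.089, 30]
    - [26, -215, 0, 0, 0, 0.089, 30]
    - [29, -240, 0, 0, 0, 0.089, 30]
    - [31, -255, 0, 0, 0, 0.089, 30]
    - [31, -263, 0, 0, 0, 0.089, 30]
    - [31, -263, 0, 0, 0, 0.089, 30]
    - [31, -263, 0, 0, 0, 0.089, 30]

```text
clock: 13.4
tcp_pos: [0.6272, -0.009, 0.1514]
orientation: [-2.343, -2.092, -0.001]
contact_force: [0.5, 0.3, -1.1]
grip_width: 0.0353
```

play_rows:
  plan:
    - [0, 0, 0, 0, 0, 0, 30]
    - [0, 0, 0, 0, 0, 0, 30]
    - [0, 0, 0, 0, 0, 0, 30]
    - [0, 0, 0, 0, 0, 0, 30]
    - [0, 0, 0, 0, 0, 0, 30]
    - [0, 0, 0, 0, 0, 0, 30]

```text
clock: 14.0
tcp_pos: [0.6274, -0.0107, 0.1513]
orientation: [2.345, 2.09, 0.0]
contact_force: [0.6, 0.2, -1.6]
grip_width: 0.0351
```

```bash
python3 ob.py; python3 - <<'E'
from h import *
g=snap('side','side7'); o=r.get_obs(); tc=o['tcp_pos']
a=cv2.resize(g['color'][130:230,255:345],None,fx=6,fy=6,interpolation=cv2.INTER_CUBIC)
T=cv2.Rodrigues(o['orientation'])[0]
for z in(.0464,-.0236):
  for i in(.014,-.014):
    for j in(.014,-.014):
      p=proj(g,tc+T[:,0]*i+T[:,1]*j+[0,0,z]); q=((p-[255,130]+.5)*6-.5); cv2.circle(a,tuple(int(k) for k in q),2,(0,0,255),-1)
cv2.imwrite('pics/s7.png',a)
E
```

```text
tcp [ 0.6274 -0.0107  0.1513] yaw(toolx) 1.456 tilt [ 0.  0. -1.] q [ 0.36  0.55 -0.6   1.72  0.37  0.99 -0.5 ] t 14.0 F [ 0.6  0.2 -1.6] M [-0.02 -0.02  0.  ] w 0.0351
```

View pics/s7.png

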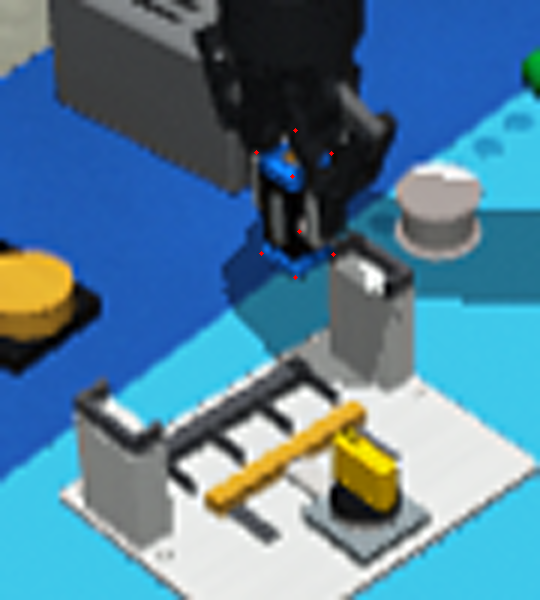

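play_rows:
  plan:
    - [0, 0, -30, 0, 0, 0, 30]
    - [0, 0, -60, 0, 0, 0, 30]
    - [0, 0, -80, 0, 0, 0, 30]
    - [0, 0, -90, 0, 0, 0, 30]
    - [0, 0, -90, 0, 0, 0, 30]
    - [0, 0, -90, 0, 0, 0, 30]
    - [0, 0, -97, 0, 0, 0, 30]
    - [0, 0, -104, 0, 0, 0, 30]
    - [0, 0, -110, 0, 0, 0, 30]
    - [0, 0, -115, 0, 0, 0, 30]
    - [0, 0, -116, 0, 0, 0, 30]
    - [0, 0, -116, 0, 0, 0, 30]

```text
clock: 15.25
tcp_pos: [0.6272, -0.0107, 0.035]
orientation: [-2.345, -2.09, 0.001]
contact_force: [0.1, -1.2, -0.7]
grip_width: 0.0355
```

```bash
python3 ob.py; python3 - <<'E'
from h import *
g=snap('side','side8')
a=cv2.resize(g['color'][130:230,255:345],None,fx=6,fy=6,interpolation=cv2.INTER_CUBIC)
cv2.imwrite('pics/s8.png',a)
E
```

```text
tcp [ 0.6272 -0.0107  0.035 ] yaw(toolx) 1.456 tilt [-0.001  0.    -1.   ] q [ 0.3   0.7  -0.53  1.78  0.47  0.8  -0.58] t 15.25 F [ 0.1 -1.2 -0.7] M [-0.03 -0.    0.03] w 0.0355
```

View pics/s8.png

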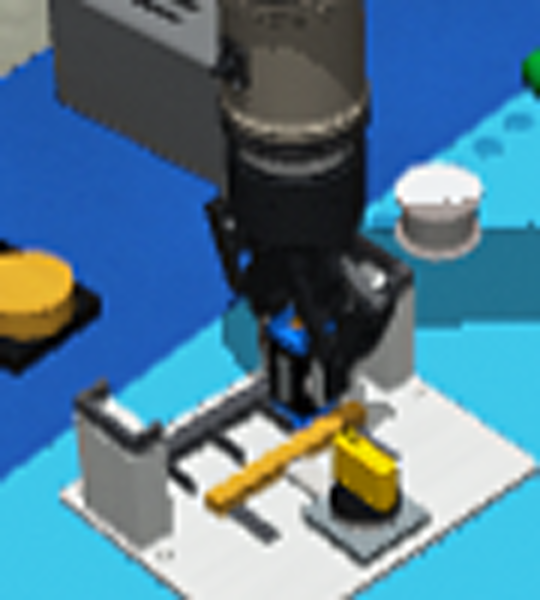

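play_rows:
  plan:
    - [0, 0, -1, 0, 0, 0, 30]
    - [0, 0, -1, 0, 0, 0, 30]
    - [0, 0, -1, 0, 0, 0, 45]
    - [0, 0, -1, 0, 0, 0, 52]
    - [0, 0, -1, 0, 0, 0, 52]
    - [0, 0, 30, 0, 0, 0, 52]
    - [0, 0, 75, 0, 0, 0, 52]
    - [0, 0, 120, 0, 0, 0, 60]
    - [-20, 40, 140, 0, 0, 0.14, 60]
    - [-40, 85, 140, 0, 0, 0.28, 60]
    - [-55, 130, 140, 0, 0, 0.42, 60]
    - [-70, 175, 140, 0, 0, 0.56, 60]

```text
clock: 16.5
tcp_pos: [0.5568, 0.1656, 0.1761]
orientation: [1.669, 2.66, 0.001]
contact_force: [1.2, 0.4, -0.2]
grip_width: 0.0598
```

```bash
python3 ob.py; python3 - <<'E'
from lab import *
g=snap('side','side9')
a=cv2.resize(g['color'][130:320,205:345],None,fx=4,fy=3.1,interpolation=cv2.INTER_CUBIC)
cv2.imwrite('pics/s9.png',a); print(labels(g,(.532,.366)))
E
```

```text
tcp [0.5568 0.1656 0.1761] yaw(toolx) 2.021 tilt [ 0.002 -0.    -1.   ] q [ 0.2   0.5  -0.79  1.8   0.41  1.01 -0.3 ] t 16.5 F [ 1.2  0.4 -0.2] M [ 0.03 -0.08  0.  ] w 0.0598
[(array([539.9, 374.7]), array([10.2, 34.9]), np.float64(2.632)), (array([521.7, 367.5]), array([ 4.9, 23.1]), np.float64(2.555)), (array([538.9, 394.1]), array([ 5.6, 25.5]), np.float64(2.591))]
```

View pics/s9.png

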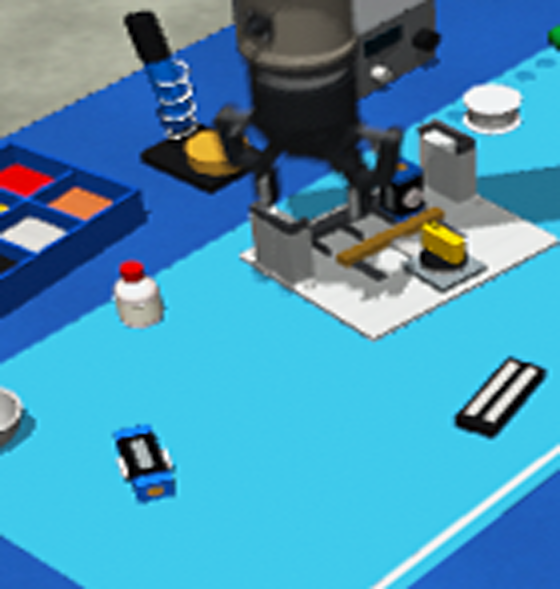

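play_rows:
  plan:
    - [-4, 50, 0, 0, 0, 0.14, 60]
    - [-8, 98, -20, 0, 0, 0.28, 60]
    - [-12, 146, -50, 0, 0, 0.42, 60]
    - [-16, 190, -75, 0, 0, 0.56, 60]
    - [-17, 209, -75, 0, 0, 0.6, 60]
    - [-17, 209, -75, 0, 0, 0.6, 60]
    - [-17, 209, -75, 0, 0, 0.6, 60]
    - [-17, 209, -75, 0, 0, 0.6, 60]

```text
clock: 17.35
tcp_pos: [0.5414, 0.3717, 0.1005]
orientation: [0.82, 3.032, -0.001]
contact_force: [-0.4, -0.6, -0.3]
grip_width: 0.0598
```

```bash
python3 ob.py
```

```text
tcp [0.5414 0.3717 0.1005] yaw(toolx) 2.613 tilt [ 0.001 -0.001 -1.   ] q [-0.13  0.74 -0.84  1.66  0.63  1.03 -0.14] t 17.35 F [-0.4 -0.6 -0.3] M [-0.03  0.02 -0.01] w 0.0598
```

play_rows:
  plan:
    - [0, 1, -45, 0, 0, 0.01, 60]
    - [0, 1, -85, 0, 0, 0.01, 60]
    - [0, 1, -94, 0, 0, 0.01, 60]
    - [0, 1, -94, 0, 0, 0.01, 60]
    - [0, 1, -94, 0, 0, 0.01, 60]

```text
clock: 17.85
tcp_pos: [0.5416, 0.3747, 0.0084]
orientation: [0.803, 3.036, 0.003]
contact_force: [0.1, 1.1, 0.2]
grip_width: 0.0597
```

```bash
python3 ob.py
```

```text
tcp [0.5416 0.3747 0.0084] yaw(toolx) 2.625 tilt [ 0.002  0.002 -1.   ] q [-0.18  0.85 -0.77  1.7   0.73  0.9  -0.2 ] t 17.85 F [0.1 1.1 0.2] M [ 0.01 -0.06 -0.  ] w 0.0597
```

play_rows:
  plan:
    - [-2, 0, -5, 0, 0, 0, 60]
    - [-2, 0, -5, 0, 0, 0, 60]
    - [-2, 0, -5, 0, 0, 0, 30]
    - [-2, 0, -5, 0, 0, 0, 30]
    - [-2, 0, -5, 0, 0, 0, 30]
    - [-2, 0, -5, 0, 0, 0, 30]
    - [-2, 0, -5, 0, 0, 0, 30]
    - [-2, 0, -5, 0, 0, 0, 30]

```text
clock: 18.65
tcp_pos: [0.5388, 0.3747, 0.0021]
orientation: [0.801, 3.037, 0.001]
contact_force: [-1.2, -0.1, 5.5]
grip_width: 0.0351
```

```bash
python3 ob.py
```

```text
tcp [0.5388 0.3747 0.0021] yaw(toolx) 2.626 tilt [ 0.001  0.001 -1.   ] q [-0.18  0.86 -0.77  1.71  0.74  0.89 -0.21] t 18.65 F [-1.2 -0.1  5.5] M [-0.23  0.11  0.02] w 0.0351
```

play_rows:
  plan:
    - [0, 0, 30, 0, 0, 0, 30]
    - [0, 0, 65, 0, 0, 0, 30]
    - [0, 0, 100, 0, 0, -0.1, 30]
    - [0, 0, 135, 0, 0, -0.2, 30]
    - [0, 0, 155, 0, 0, -0.33, 30]
    - [0, 0, 155, 0, 0, -0.46, 30]
    - [0, -15, 155, 0, 0, -0.6, 30]
    - [5, -35, 155, 0, 0, -0.74, 30]
    - [10, -60, 155, 0, 0, -0.88, 30]
    - [15, -90, 155, 0, 0, -1.02, 30]
    - [25, -120, 155, 0, 0, -1.12, 30]
    - [35, -150, 155, 0, 0, -1.17, 30]

```text
clock: 19.85
tcp_pos: [0.573, 0.2229, 0.1558]
orientation: [-2.348, -2.087, 0.002]
contact_force: [0.4, -0.3, -2.4]
grip_width: 0.0353
```

```bash
python3 ob.py
```

```text
tcp [0.573  0.2229 0.1558] yaw(toolx) 1.453 tilt [-0.001 -0.001 -1.   ] q [-0.01  0.54 -0.63  1.74  0.37  0.99 -0.9 ] t 19.85 F [ 0.4 -0.3 -2.4] M [-0.01 -0.03  0.01] w 0.0353
```

Next the stick moves over well3, at TCP (0.6355, 0.0618).

play_rows:
  plan:
    - [12, -30, 0, 0, 0, 0, 30]
    - [24, -60, 0, 0, 0, 0, 30]
    - [36, -90, 0, 0, 0, 0, 30]
    - [48, -120, 0, 0, 0, 0, 30]
    - [57, -145, 0, 0, 0, 0, 30]
    - [62, -158, 0, 0, 0, 0, 30]
    - [62, -160, 0, 0, 0, 0, 30]
    - [62, -160, 0, 0, 0, 0, 30]
    - [62, -160, 0, 0, 0, 0, 30]
    - [62, -160, 0, 0, 0, 0, 30]
    - [62, -160, 0, 0, 0, 0, 30]
    - [62, -160, 0, 0, 0, 0, 30]

```text
clock: 21.05
tcp_pos: [0.6353, 0.0649, 0.1564]
orientation: [-2.344, -2.091, -0.0]
contact_force: [0.3, -0.1, -1.4]
grip_width: 0.0353
```

play_rows:
  plan:
    - [0, 0, 0, 0, 0, 0, 30]
    - [0, 0, 0, 0, 0, 0, 30]
    - [0, 0, 0, 0, 0, 0, 30]
    - [0, 0, 0, 0, 0, 0, 30]
    - [0, 0, 0, 0, 0, 0, 30]
    - [0, 0, 0, 0, 0, 0, 30]
    - [0, 0, 0, 0, 0, 0, 30]
    - [0, 0, 0, 0, 0, 0, 30]

```text
clock: 21.85
tcp_pos: [0.6354, 0.0643, 0.1563]
orientation: [-2.345, -2.09, -0.0]
contact_force: [-0.2, -0.0, -1.8]
grip_width: 0.0354
```

```bash
python3 ob.py; python3 - <<'E'
from h import *
g=snap('side','side10'); o=r.get_obs(); tc=o['tcp_pos']
a=cv2.resize(g['color'][130:230,255:345],None,fx=6,fy=6,interpolation=cv2.INTER_CUBIC)
T=cv2.Rodrigues(o['orientation'])[0]
for z in(.047,-.023):
  for i in(.013,-.015):
    for j in(.014,-.014):
      p=proj(g,tc+T[:,0]*i+T[:,1]*j+[0,0,z]); q=((p-[255,130]+.5)*6-.5); cv2.circle(a,tuple(int(k) for k in q),2,(0,0,255),-1)
cv2.imwrite('pics/s10.png',a)
E
```

```text
tcp [0.6354 0.0643 0.1563] yaw(toolx) 1.456 tilt [ 0.  0. -1.] q [ 0.23  0.56 -0.6   1.68  0.37  1.01 -0.61] t 21.85 F [-0.2 -0.  -1.8] M [-0.06  0.01 -0.03] w 0.0354
```

View pics/s10.png

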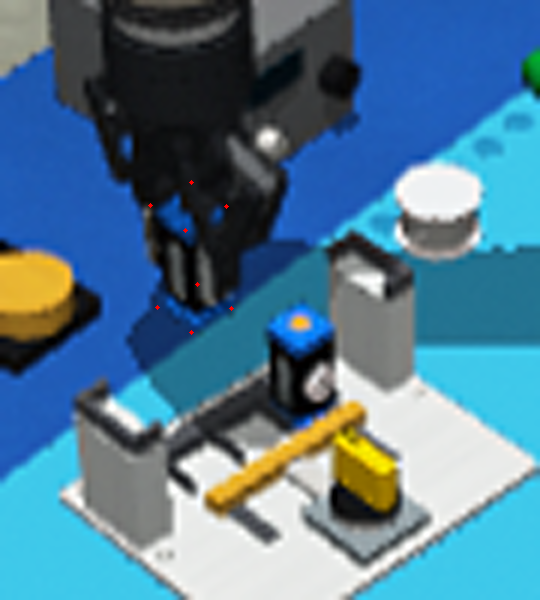

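```bash
python3 - <<'E'
from h import *
g=load('side10')
a=cv2.resize(g['color'][150:195,270:305],None,fx=16,fy=13,interpolation=cv2.INTER_CUBIC)
a=np.clip(a.astype(float)*1.8,0,255).astype(np.uint8)
cv2.imwrite('pics/s10b.png',a)
E
```

```text
(no output)
```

View pics/s10b.png

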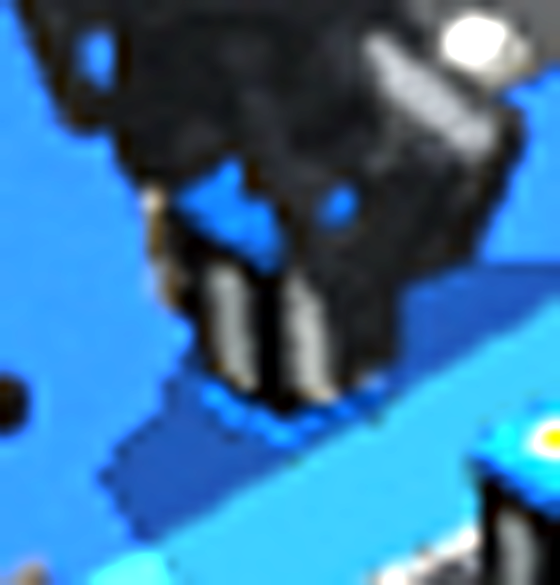

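play_rows:
  plan:
    - [0, 0, 0, 0, 0, 0, 30]
    - [0, 0, 0, 0, 0, 0, 30]
    - [0, 0, 0, 0, 0, 0, 30]
    - [0, 0, 0, 0, 0, 0, 30]
    - [0, 0, 0, 0, 0, 0, 30]
    - [0, 0, 0, 0, 0, 0, 30]
    - [0, 0, 0, 0, 0, 0, 30]
    - [0, 0, 0, 0, 0, 0, 30]
    - [0, 0, 0, 0, 0, 0, 30]
    - [0, 0, 0, 0, 0, 0, 30]

```text
clock: 22.9
tcp_pos: [0.6354, 0.0643, 0.1563]
orientation: [-2.345, -2.09, 0.0]
contact_force: [0.3, 0.2, -2.6]
grip_width: 0.0357
```

```bash
python3 - <<'E'
from h import *
g=snap('side','side11')
a=cv2.resize(g['color'][150:195,270:305],None,fx=16,fy=13,interpolation=cv2.INTER_CUBIC)
a=np.clip(a.astype(float)*1.8,0,255).astype(np.uint8)
cv2.imwrite('pics/s11b.png',a)
E
```

```text
(no output)
```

View pics/s11b.png

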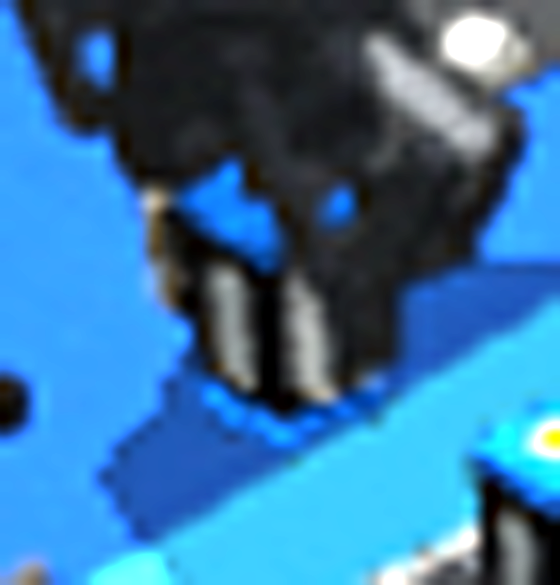

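```bash
python3 - <<'E'
from h import *
out=[]
for t,(u,v),dz in(('side7',(304,162),0),('side11',(286,172),0)):
    g=load(t); 
    a=cv2.resize(g['color'][v-20:v+22,u-20:u+20],None,fx=9,fy=9,interpolation=cv2.INTER_CUBIC)
    a=np.clip(a.astype(float)*1.8,0,255).astype(np.uint8)
    tc=np.array([.6274,-.0107,.1513]) if t=='side7' else np.array([.6354,.0643,.1563]); sh=0 if t=='side7' else -.0011
    for al in(0,):
      for z in(.046,-.024):
        for i in(.014,-.014):
          for j in(.014,-.014):
            c,s=np.cos(1.456),np.sin(1.456)
            P=tc+np.array([c,s,0])*(i+sh)+np.array([s,-c,0])*j+[0,0,z]
            q=(proj(g,P)-[u-20,v-20]+.5)*9-.5; cv2.circle(a,tuple(int(k) for k in q),2,(0,0,255),-1)
    out.append(a)
cv2.imwrite('pics/cmp.png',np.hstack(out))
E
```

```text
(no output)
```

View pics/cmp.png

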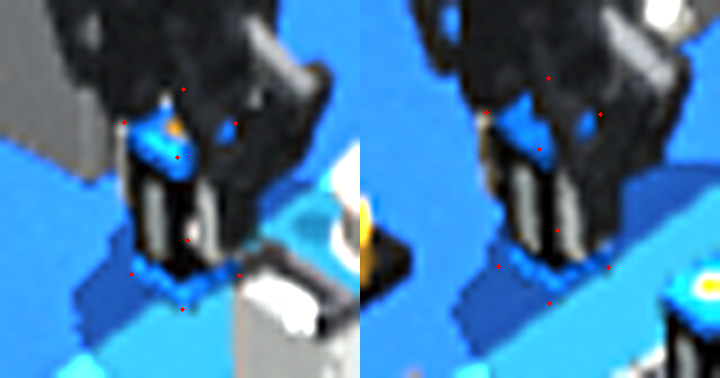

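play_rows:
  plan:
    - [0, -2, -30, 0, 0, 0, 30]
    - [0, -2, -60, 0, 0, 0, 30]
    - [0, -2, -80, 0, 0, 0, 30]
    - [0, -2, -94, 0, 0, 0, 30]
    - [0, -2, -94, 0, 0, 0, 30]
    - [0, -2, -94, 0, 0, 0, 30]

```text
clock: 23.55
tcp_pos: [0.6359, 0.0626, 0.0629]
orientation: [2.345, 2.09, 0.001]
contact_force: [-0.2, 0.1, -2.1]
grip_width: 0.0352
```

```bash
python3 ob.py; python3 - <<'E'
from h import *
g=snap('side','side12')
a=cv2.resize(g['color'][150:230,260:330],None,fx=8,fy=7,interpolation=cv2.INTER_CUBIC)
cv2.imwrite('pics/s12.png',a)
E
```

```text
tcp [0.6359 0.0626 0.0629] yaw(toolx) 1.456 tilt [ 0.001  0.    -1.   ] q [ 0.2   0.67 -0.55  1.74  0.45  0.85 -0.67] t 23.55 F [-0.2  0.1 -2.1] M [ 0.02 -0.01  0.07] w 0.0352
```

View pics/s12.png

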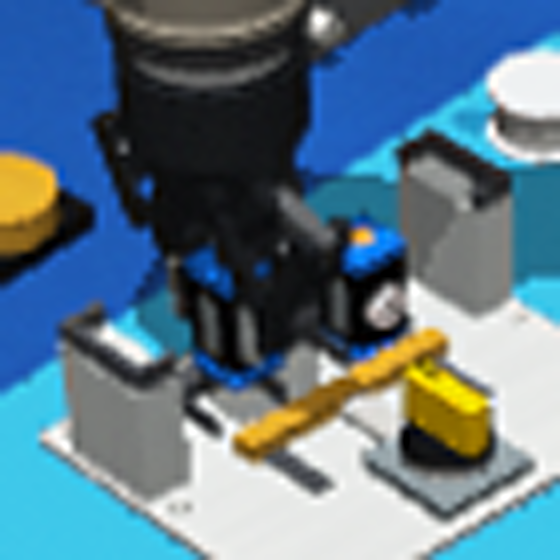

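play_rows:
  plan:
    - [0, -1, -8, 0, 0, 0, 30]
    - [0, -1, -16, 0, 0, 0, 30]
    - [0, -1, -23, 0, 0, 0, 30]
    - [0, -1, -28, 0, 0, 0, 30]
    - [0, -1, -28, 0, 0, 0, 30]
    - [0, -1, -29, 0, 0, 0, 30]
    - [0, -1, -29, 0, 0, 0, 30]

```text
clock: 24.3
tcp_pos: [0.6354, 0.0614, 0.0333]
orientation: [-2.345, -2.09, -0.0]
contact_force: [-0.3, -0.0, -2.3]
grip_width: 0.0352
```

```bash
python3 ob.py; python3 - <<'E'
from h import *
g=snap('side','side13')
a=cv2.resize(g['color'][150:230,260:330],None,fx=8,fy=7,interpolation=cv2.INTER_CUBIC)
cv2.imwrite('pics/s13.png',a)
E
```

```text
tcp [0.6354 0.0614 0.0333] yaw(toolx) 1.456 tilt [ 0.  0. -1.] q [ 0.18  0.71 -0.53  1.75  0.47  0.81 -0.69] t 24.3 F [-0.3 -0.  -2.3] M [-0.    0.03  0.01] w 0.0352
```

View pics/s13.png

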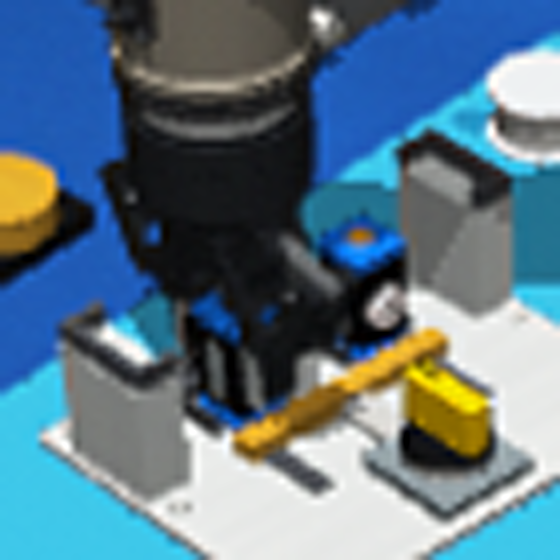

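play_rows:
  plan:
    - [0, 0, -1, 0, 0, 0, 30]
    - [0, 0, -1, 0, 0, 0, 30]
    - [0, 0, -1, 0, 0, 0, 45]
    - [0, 0, -1, 0, 0, 0, 52]
    - [0, 0, -1, 0, 0, 0, 52]
    - [0, 0, 30, 0, 0, 0, 52]
    - [0, 0, 75, 0, 0, 0, 52]
    - [0, 0, 120, 0, 0, 0, 52]
    - [-30, -10, 140, 0, 0, 0.14, 45]
    - [-60, -18, 140, 0, 0, 0.28, 45]
    - [-80, -26, 140, 0, 0, 0.42, 45]
    - [-92, -27, 140, 0, 0, 0.56, 45]

```text
clock: 25.55
tcp_pos: [0.5418, 0.0329, 0.1734]
orientation: [1.67, 2.66, -0.003]
contact_force: [0.9, 0.3, 0.9]
grip_width: 0.0449
```

```bash
python3 ob.py; python3 - <<'E'
from h import *
g=snap('side','side14')
a=cv2.resize(g['color'][150:230,260:330],None,fx=8,fy=7,interpolation=cv2.INTER_CUBIC)
cv2.imwrite('pics/s14.png',a)
E
```

```text
tcp [0.5418 0.0329 0.1734] yaw(toolx) 2.021 tilt [-0.    -0.002 -1.   ] q [ 0.44  0.44 -0.78  1.89  0.37  0.97 -0.06] t 25.55 F [0.9 0.3 0.9] M [0.   0.   0.07] w 0.0449
```

View pics/s14.png

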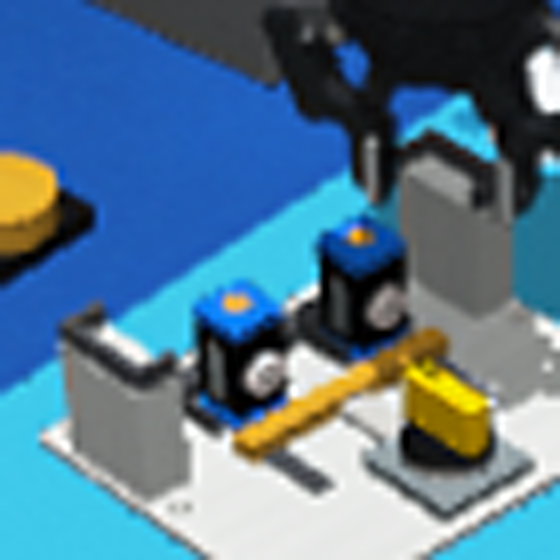

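play_rows:
  plan:
    - [2, 2, -40, 0, 0, 0.15, 45]
    - [2, 2, -60, 0, 0, 0.3, 45]
    - [2, 2, -60, 0, 0, 0.45, 45]
    - [2, 2, -60, 0, 0, 0.6, 45]
    - [2, 2, -60, 0, 0, 0.75, 45]
    - [2, 2, -60, 0, 0, 0.9, 45]
    - [2, 2, -60, 0, 0, 1.024, 45]
    - [2, 2, -60, 0, 0, 1.024, 45]
    - [2, 2, -60, 0, 0, 1.024, 45]
    - [2, 2, -60, 0, 0, 1.024, 45]
    - [2, 2, -60, 0, 0, 1.024, 45]

```text
clock: 26.7
tcp_pos: [0.5456, 0.0364, 0.1134]
orientation: [0.163, 3.137, -0.0]
contact_force: [0.1, -0.4, 0.1]
grip_width: 0.0448
```

```bash
python3 ob.py; python3 - <<'E'
from h import *
g=snap('side','side15')
a=cv2.resize(g['color'][150:230,280:350],None,fx=8,fy=7,interpolation=cv2.INTER_CUBIC)
cv2.imwrite('pics/s15.png',a)
E
```

```text
tcp [0.5456 0.0364 0.1134] yaw(toolx) 3.038 tilt [ 0. -0. -1.] q [ 0.55  0.6  -0.96  1.92  0.61  0.94  0.76] t 26.7 F [ 0.1 -0.4  0.1] M [ 0.04 -0.02 -0.  ] w 0.0448
```

View pics/s15.png

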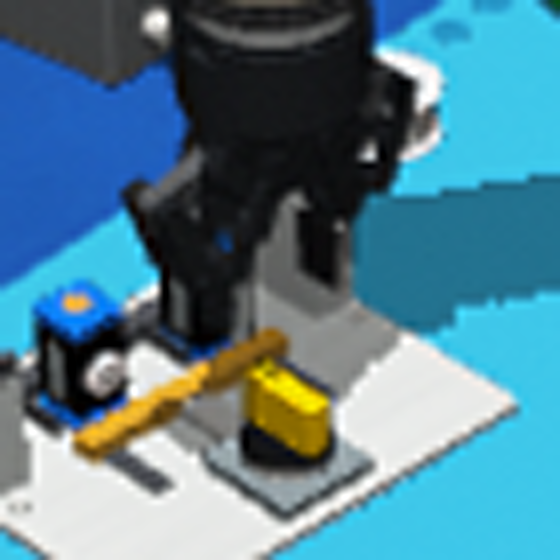

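play_rows:
  plan:
    - [-2, -1, -40, 0, 0, 0, 45]
    - [-2, -1, -70, 0, 0, 0, 45]
    - [-2, -1, -70, 0, 0, 0, 45]
    - [-2, -1, -70, 0, 0, 0, 10]
    - [-2, -1, -70, 0, 0, 0, 10]
    - [-2, -1, -70, 0, 0, 0, 10]
    - [-2, -1, -70, 0, 0, 0, 10]
    - [-2, -1, -70, 0, 0, 0, 10]
    - [-2, -1, -70, 0, 0, 0, 10]
  grip_force: 40

```text
clock: 27.65
tcp_pos: [0.5446, 0.0354, 0.0451]
orientation: [0.161, 3.135, 0.0]
contact_force: [-1.6, -1.1, 7.3]
grip_width: 0.0125
```

```bash
python3 ob.py
```

```text
tcp [0.5446 0.0354 0.0451] yaw(toolx) 3.039 tilt [ 0.003 -0.    -1.   ] q [ 0.49  0.69 -0.88  1.96  0.72  0.83  0.67] t 27.65 F [-1.6 -1.1  7.3] M [-0.2   0.36 -0.33] w 0.0125
```

play_rows:
  plan:
    - [-1, 0, 0, 0, 0, -0.12, 10]
    - [-1, 0, 0, 0, 0, -0.24, 10]
    - [-1, 0, 0, 0, 0, -0.36, 10]
    - [-1, 0, 0, 0, 0, -0.48, 10]
    - [-1, 0, 0, 0, 0, -0.6, 10]
    - [-1, 0, 0, 0, 0, -0.72, 10]
    - [-1, 0, 0, 0, 0, -0.84, 10]
    - [-1, 0, 0, 0, 0, -0.96, 10]
    - [-1, 0, 0, 0, 0, -1.08, 10]
    - [-1, 0, 0, 0, 0, -1.2, 10]
    - [-1, 0, 0, 0, 0, -1.2, 10]

```text
clock: 28.75
tcp_pos: [0.543, 0.0335, 0.045]
orientation: [1.907, 2.492, -0.003]
contact_force: [-3.2, -5.7, 10.9]
grip_width: 0.0122
```

```bash
python3 ob.py
```

```text
tcp [0.543  0.0335 0.045 ] yaw(toolx) 1.835 tilt [ 0.001 -0.003 -1.   ] q [ 0.29  0.59 -0.6   1.98  0.51  0.72 -0.36] t 28.75 F [-3.2 -5.7 10.9] M [-1.23  0.67 -0.  ] w 0.0122
```

play_rows:
  plan:
    - [0, 0, 1, 0, 0, -0.12, 10]
    - [0, 0, 1, 0, 0, -0.24, 10]
    - [0, 0, 1, 0, 0, -0.36, 10]
    - [0, 0, 1, 0, 0, -0.48, 10]
    - [0, 0, 1, 0, 0, -0.6, 10]
    - [0, 0, 1, 0, 0, -0.72, 10]
    - [0, 0, 1, 0, 0, -0.84, 10]
    - [0, 0, 1, 0, 0, -0.96, 10]
    - [0, 0, 1, 0, 0, -1.08, 10]
    - [0, 0, 1, 0, 0, -1.2, 10]
    - [0, 0, 1, 0, 0, -1.2, 10]

```text
clock: 29.85
tcp_pos: [0.5407, 0.0342, 0.0451]
orientation: [2.983, 0.982, -0.005]
contact_force: [-6.3, -3.2, 8.6]
grip_width: 0.0119
```

```bash
python3 ob.py; python3 - <<'E'
from h import *
g=snap('side','side16')
a=cv2.resize(g['color'][150:230,260:350],None,fx=7,fy=7,interpolation=cv2.INTER_CUBIC)
cv2.imwrite('pics/s16.png',a)
E
```

```text
tcp [0.5407 0.0342 0.0451] yaw(toolx) 0.636 tilt [-0.003 -0.002 -1.   ] q [ 0.07  0.53 -0.31  2.    0.26  0.65 -1.35] t 29.85 F [-6.3 -3.2  8.6] M [-0.87  1.42 -0.03] w 0.0119
```

View pics/s16.png

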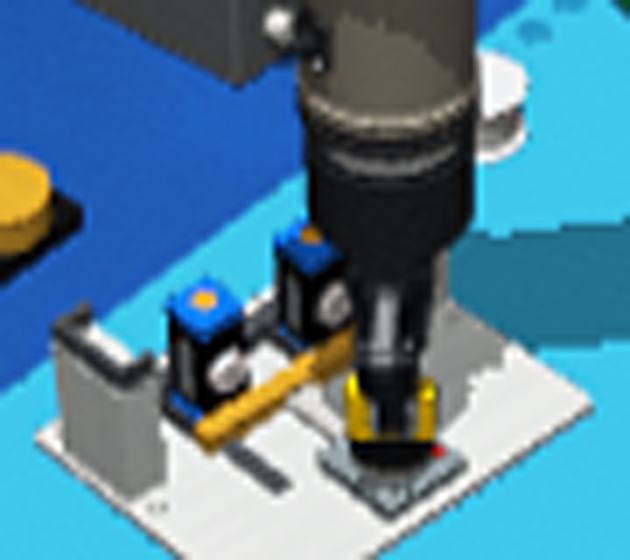

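play_rows:
  plan:
    - [1, 0, 1, 0, 0, -0.12, 10]
    - [1, 0, 1, 0, 0, -0.24, 10]
    - [1, 0, 1, 0, 0, -0.36, 10]
    - [1, 0, 1, 0, 0, -0.48, 10]
    - [1, 0, 1, 0, 0, -0.6, 10]
    - [1, 0, 1, 0, 0, -0.7, 10]
    - [1, 0, 1, 0, 0, -0.7, 10]

```text
clock: 30.6
tcp_pos: [0.5402, 0.0356, 0.0451]
orientation: [3.139, -0.098, -0.009]
contact_force: [-8.3, -0.1, 2.9]
grip_width: 0.0119
```

```bash
python3 ob.py
```

```text
tcp [0.5402 0.0356 0.0451] yaw(toolx) -0.062 tilt [-0.006 -0.001 -1.   ] q [-0.07  0.52 -0.14  2.    0.11  0.63 -1.92] t 30.6 F [-8.3 -0.1  2.9] M [-0.1   1.64 -0.02] w 0.0119
```

play_rows:
  plan:
    - [0, 0, 0, 0, 0, -0.12, 10]
    - [0, 0, 0, 0, 0, -0.24, 10]
    - [0, 0, 0, 0, 0, -0.36, 10]
    - [0, 0, 0, 0, 0, -0.48, 10]

```text
clock: 31.0
tcp_pos: [0.5404, 0.0365, 0.0451]
orientation: [3.026, -0.843, -0.008]
contact_force: [-5.6, 1.3, 0.4]
grip_width: 0.0122
```

```bash
python3 ob.py
```

```text
tcp [0.5404 0.0365 0.0451] yaw(toolx) -0.543 tilt [-0.005  0.001 -1.   ] q [-0.17  0.52 -0.01  2.01  0.01  0.62 -2.3 ] t 31.0 F [-5.6  1.3  0.4] M [0.47 1.53 0.14] w 0.0122
```

play_rows:
  plan:
    - [0, 0, 0, 0, 0, -0.12, 10]
    - [0, 0, 0, 0, 0, -0.2, 10]
    - [0, 0, 0, 0, 0, -0.2, 10]

```text
clock: 31.3
tcp_pos: [0.5407, 0.0369, 0.0452]
orientation: [2.928, -1.137, -0.008]
contact_force: [-5.4, 2.0, 1.2]
grip_width: 0.012
```

```bash
python3 ob.py; python3 - <<'E'
from h import *
g=snap('side','side17')
a=cv2.resize(g['color'][150:230,260:350],None,fx=7,fy=7,interpolation=cv2.INTER_CUBIC)
cv2.imwrite('pics/s17.png',a)
E
```

```text
tcp [0.5407 0.0369 0.0452] yaw(toolx) -0.741 tilt [-0.005  0.001 -1.   ] q [-0.21  0.52  0.04  2.01 -0.04  0.62 -2.46] t 31.3 F [-5.4  2.   1.2] M [ 0.51  1.32 -0.08] w 0.012
```

View pics/s17.png

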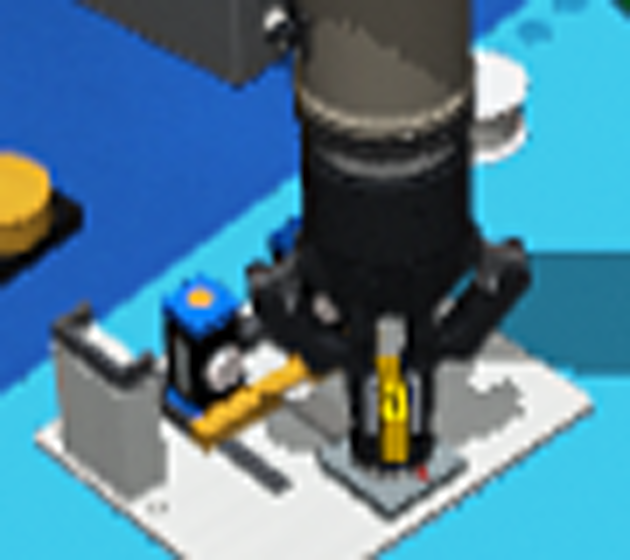

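play_rows:
  plan:
    - [0, 0, 0, 0, 0, -0.1, 10]
    - [0, 0, 0, 0, 0, -0.2, 10]
    - [0, 0, 0, 0, 0, -0.2, 10]
    - [0, 0, 0, 0, 0, -0.2, 30]
    - [0, 0, 0, 0, 0, -0.2, 45]
    - [0, 0, 0, 0, 0, -0.2, 45]
    - [0, 0, 40, 0, 0, -0.2, 45]
    - [0, 0, 90, 0, 0, -0.1, 60]
    - [0, -20, 140, 0, 0, 0.0, 60]
    - [-10, -60, 150, 0, 0, 0.14, 60]
    - [-20, -105, 150, 0, 0, 0.28, 60]
    - [-30, -150, 150, 0, 0, 0.42, 60]

```text
clock: 32.55
tcp_pos: [0.5142, -0.1146, 0.1967]
orientation: [-3.101, 0.5, -0.005]
contact_force: [0.3, -0.5, -0.7]
grip_width: 0.0603
```

```bash
python3 ob.py; python3 - <<'E'
from h import *
g=snap('side','side18'); f=snap('top','top18')
a=cv2.resize(g['color'][160:240,260:350],None,fx=7,fy=7,interpolation=cv2.INTER_CUBIC)
cv2.imwrite('pics/s18.png',a)
cv2.imwrite('pics/t18.png',cv2.resize(f['color'][130:270,240:480],None,fx=3.3,fy=3.3,interpolation=cv2.INTER_CUBIC))
E
```

```text
tcp [ 0.5142 -0.1146  0.1967] yaw(toolx) -0.32 tilt [ 0.003 -0.    -1.   ] q [ 0.05  0.27  0.06  1.95 -0.02  0.92 -1.77] t 32.55 F [ 0.3 -0.5 -0.7] M [-0.05  0.   -0.  ] w 0.0603
```

View pics/s18.png

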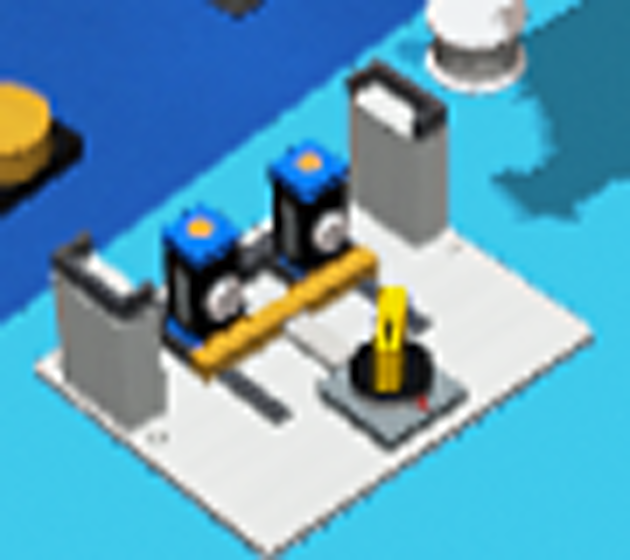

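View pics/t18.png

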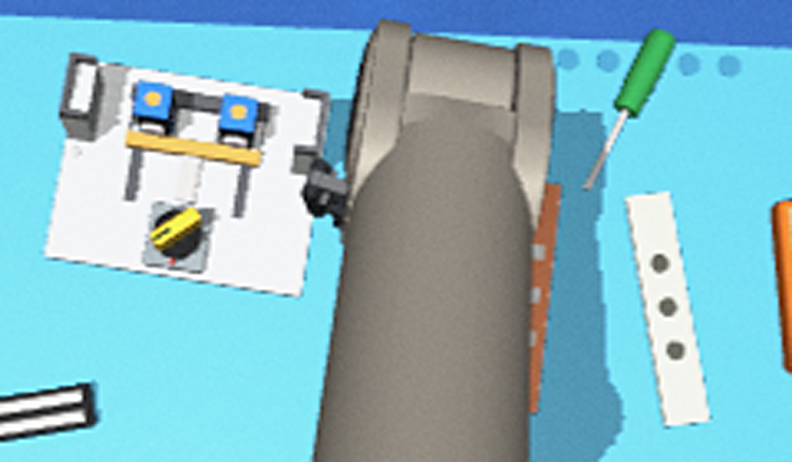

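```bash
cat > plate.py <<'E'
from edge import *
def dots(f,guess,yaw,z=.008,kind='dark'):
    u,v=proj(f,[*guess,z]); S=6; w=40
    u0,v0=max(int(u)-w,0),max(int(v)-w,0)
    a=cv2.resize(f['color'][v0:v0+2*w,u0:u0+2*w],None,fx=S,fy=S,interpolation=cv2.INTER_CUBIC)
    hsv=cv2.cvtColor(a,cv2.COLOR_BGR2HSV)
    m=(hsv[...,1]<90) & ((hsv[...,2]<150) if kind=='dark' else (hsv[...,2]>150))
    k,l,st,ce=cv2.connectedComponentsWithStats(m.astype(np.uint8)); out=[]
    for i in range(1,k):
        if 150<st[i,4]<1500: out.append((ray(f,u0+(ce[i][0]+.5)/S-.5,v0+(ce[i][1]+.5)/S-.5,z)[:2].round(4),st[i,4]))
    return out
E
python3 - <<'E'
from plate import *
for t in('top18','side18','side0','top0'):
    f=load(t); print(t,'ins',*dots(f,(.5,-.366),0),sep='\n ')
for t in('side18','side0','top0'):
    f=load(t); print(t,'bus',*dots(f,(.5,-.25),0,kind='light'),sep='\n ')
g=load('side18'); cv2.imwrite('pics/pl.png',cv2.resize(g['color'][130:230,330:430],None,fx=6,fy=6,interpolation=cv2.INTER_CUBIC))
E
```

```text
top18
 ins
 (array([ 0.5974, -0.2735]), np.int32(229))
 (array([ 0.517 , -0.4554]), np.int32(843))
 (array([ 0.5598, -0.2739]), np.int32(438))
 (array([ 0.5379, -0.3587]), np.int32(711))
 (array([ 0.5209, -0.27  ]), np.int32(197))
 (array([ 0.4966, -0.2676]), np.int32(186))
 (array([ 0.502 , -0.3648]), np.int32(721))
 (array([ 0.4723, -0.2652]), np.int32(176))
 (array([ 0.4667, -0.3708]), np.int32(741))
 (array([ 0.4466, -0.2626]), np.int32(207))
 (array([ 0.4208, -0.26  ]), np.int32(176))
side18
 ins
 (array([ 0.5769, -0.6147]), np.int32(913))
 (array([ 0.5154, -0.4526]), np.int32(554))
 (array([ 0.5239, -0.5204]), np.int32(676))
 (array([ 0.5369, -0.3578]), np.int32(210))
 (array([ 0.5026, -0.3634]), np.int32(229))
 (array([ 0.4666, -0.3698]), np.int32(239))
 (array([ 0.5431, -0.2536]), np.int32(386))
 (array([ 0.5075, -0.25  ]), np.int32(406))
 (array([ 0.4716, -0.2461]), np.int32(404))
side0
 ins
 (array([ 0.5761, -0.6155]), np.int32(1089))
 (array([ 0.5777, -0.5464]), np.int32(158))
 (array([ 0.5168, -0.4531]), np.int32(572))
 (array([ 0.5238, -0.52  ]), np.int32(654))
 (array([
[... 528 characters left out ...]
p.int32(727))
 (array([ 0.4194, -0.1449]), np.int32(430))
 (array([ 0.3203, -0.1816]), np.int32(1354))
side0
 bus
 (array([ 0.5724, -0.5006]), np.int32(1328))
 (array([ 0.6332, -0.3186]), np.int32(733))
 (array([ 0.5173, -0.2658]), np.int32(961))
 (array([ 0.5431, -0.2535]), np.int32(412))
 (array([ 0.5075, -0.2499]), np.int32(431))
 (array([ 0.4717, -0.2461]), np.int32(433))
 (array([ 0.4196, -0.145 ]), np.int32(412))
 (array([ 0.3204, -0.1826]), np.int32(1415))
top0
 bus
 (array([ 0.6061, -0.3028]), np.int32(662))
 (array([ 0.5434, -0.2546]), np.int32(1317))
 (array([ 0.5078, -0.251 ]), np.int32(1361))
 (array([ 0.4719, -0.2475]), np.int32(1387))
 (array([ 0.4191, -0.147 ]), np.int32(579))
```

View pics/pl.png

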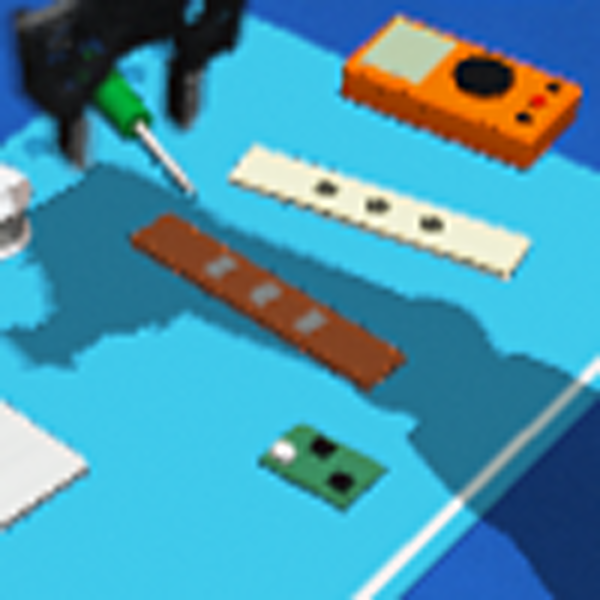

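```bash
python3 - <<'E'
from plate import *
for t,ins in(('top0',1),('top0',0),('side0',1),('side0',0)):
    f=load(t); hsv=cv2.cvtColor(f['color'],cv2.COLOR_BGR2HSV)
    c=(.502,-.364) if ins else (.5077,-.2505)
    m=cv2.inRange(hsv,(0,0,150),(40,90,255)) if ins else cv2.inRange(hsv,(3,100,80),(18,255,255))
    m=cv2.morphologyEx(m,cv2.MORPH_CLOSE,np.ones((7,7)))
    k,l,st,ce=cv2.connectedComponentsWithStats(m); u,v=proj(f,[*c,.008]); i=l[int(v),int(u)]
    cn=max(cv2.findContours((l==i).astype(np.uint8),cv2.RETR_EXTERNAL,cv2.CHAIN_APPROX_NONE)[0],key=len)[:,0]
    for z in(.008,.0):
        P=np.array([ray(f,*p,z)[:2] for p in cn]); rc=cv2.minAreaRect((P*1000).astype(np.float32)); print(t,'ins' if ins else 'bus',z,np.round(rc[0],1),np.round(rc[1],1),round(np.deg2rad(rc[2]),3))
E
```

```text
top0 ins 0.008 [ 501.7 -364. ] [188.1  34.5] 0.166
top0 ins 0.0 [ 503. -366.] [189.2  34.7] 0.166
top0 bus 0.008 [ 507.2 -250.4] [ 34.6 188.1] 1.471
top0 bus 0.0 [ 508.5 -251.8] [ 34.8 189.3] 1.471
side0 ins 0.008 [ 499.8 -359.9] [187.1  34.6] 0.177
side0 ins 0.0 [ 504.8 -368.7] [188.3  34.9] 0.177
side0 bus 0.008 [ 505.3 -247.2] [ 37.5 188.4] 1.47
side0 bus 0.0 [ 510.4 -255.2] [ 37.7 189.7] 1.47
```

play_rows:
  plan:
    - [-3, -50, 0, 0, 0, 0.14, 60]
    - [-5, -100, 0, 0, 0, 0.28, 60]
    - [-8, -150, -20, 0, 0, 0.42, 60]
    - [-10, -200, -60, 0, 0, 0.488, 60]
    - [-12, -250, -100, 0, 0, 0.488, 60]
    - [-12, -250, -130, 0, 0, 0.488, 60]
    - [-12, -250, -130, 0, 0, 0.488, 60]
    - [-12, -250, -130, 0, 0, 0.488, 60]
    - [-12, -250, -130, 0, 0, 0.488, 60]

```text
clock: 33.55
tcp_pos: [0.5033, -0.3616, 0.0664]
orientation: [-3.131, -0.256, -0.002]
contact_force: [1.3, 0.1, 1.0]
grip_width: 0.0604
```

```bash
python3 ob.py; python3 - <<'E'
from plate import *
g=snap('side','side19'); print(*dots(g,(.5,-.36),0),sep='\n')
cv2.imwrite('pics/s19.png',cv2.resize(g['color'][100:230,330:430],None,fx=5,fy=4.5,interpolation=cv2.INTER_CUBIC))
E
```

```text
tcp [ 0.5033 -0.3616  0.0664] yaw(toolx) 0.163 tilt [ 0.001  0.    -1.   ] q [ 0.48  0.58  0.05  1.82 -0.04  0.74 -0.85] t 33.55 F [1.3 0.1 1. ] M [ 0.01 -0.01 -0.02] w 0.0604
(array([ 0.5239, -0.5199]), np.int32(700))
(array([ 0.5334, -0.3744]), np.int32(188))
(array([ 0.5346, -0.3582]), np.int32(419))
(array([ 0.4716, -0.3727]), np.int32(814))
(array([ 0.5048, -0.3634]), np.int32(329))
(array([ 0.5187, -0.3389]), np.int32(679))
(array([ 0.4873, -0.228 ]), np.int32(784))
```

View pics/s19.png

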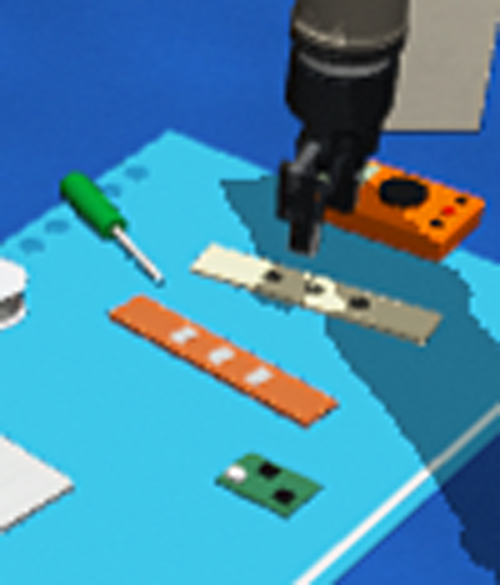

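play_rows:
  plan:
    - [-1, -1, -40, 0, 0, 0.005, 50]
    - [-1, -1, -58, 0, 0, 0.005, 44]
    - [-1, -1, -64, 0, 0, 0.005, 44]
    - [-1, -1, -64, 0, 0, 0.005, 44]
    - [-1, -1, -64, 0, 0, 0.005, 44]
    - [-1, -1, -64, 0, 0, 0.005, 44]

```text
clock: 34.2
tcp_pos: [0.5021, -0.3643, 0.003]
orientation: [3.129, 0.262, 0.004]
contact_force: [-0.2, -0.5, -0.1]
grip_width: 0.0441
```

```bash
python3 ob.py
```

```text
tcp [ 0.5021 -0.3643  0.003 ] yaw(toolx) 0.167 tilt [ 0.002 -0.001 -1.   ] q [ 0.49  0.67  0.04  1.84 -0.05  0.63 -0.84] t 34.2 F [-0.2 -0.5 -0.1] M [-0.03  0.03  0.03] w 0.0441
```

play_rows:
  plan:
    - [0, 0, -4, 0, 0, 0, 44]
    - [0, 0, -4, 0, 0, 0, 44]
    - [0, 0, -4, 0, 0, 0, 32]
    - [0, 0, -4, 0, 0, 0, 32]
    - [0, 0, -4, 0, 0, 0, 32]
    - [0, 0, -4, 0, 0, 0, 32]
  grip_force: 50

```text
clock: 34.8
tcp_pos: [0.5024, -0.3648, -0.0006]
orientation: [3.129, 0.261, 0.005]
contact_force: [-1.2, 0.3, 13.5]
grip_width: 0.0344
```

```bash
python3 ob.py
```

```text
tcp [ 0.5024 -0.3648 -0.0006] yaw(toolx) 0.166 tilt [ 0.003 -0.002 -1.   ] q [ 0.49  0.68  0.04  1.84 -0.05  0.62 -0.84] t 34.8 F [-1.2  0.3 13.5] M [ 0.41  0.26 -0.01] w 0.0344
```

play_rows:
  plan:
    - [0, 0, 10, 0, 0, 0, 32]
    - [0, 0, 35, 0, 0, 0, 32]
    - [0, 0, 75, 0, 0, 0, 32]
    - [0, 0, 120, 0, 0, 0, 32]
    - [0, 0, 165, 0, 0, 0, 32]
    - [0, 0, 170, 0, 0, 0, 32]
    - [0, 0, 170, 0, 0, 0, 32]

```text
clock: 35.5
tcp_pos: [0.5015, -0.3643, 0.1691]
orientation: [3.129, 0.261, 0.004]
contact_force: [-0.5, 0.1, -1.7]
grip_width: 0.0342
```

```bash
python3 ob.py; python3 - <<'E'
from plate import *
g=snap('side','side20')
cv2.imwrite('pics/s20.png',cv2.resize(g['color'][80:210,320:430],None,fx=5,fy=4.5,interpolation=cv2.INTER_CUBIC))
E
```

```text
tcp [ 0.5015 -0.3643  0.1691] yaw(toolx) 0.167 tilt [ 0.003 -0.002 -1.   ] q [ 0.48  0.45  0.07  1.76 -0.04  0.93 -0.84] t 35.5 F [-0.5  0.1 -1.7] M [-0.    0.04 -0.05] w 0.0342
```

View pics/s20.png

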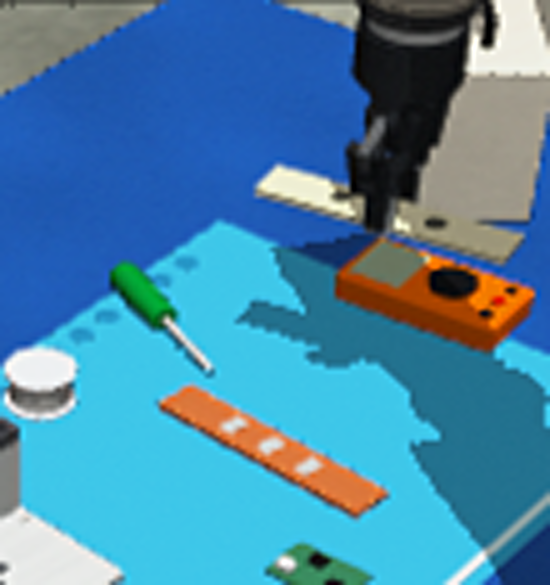

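play_rows:
  plan:
    - [8, 25, 0, 0, 0, 0.08, 32]
    - [22, 60, 0, 0, 0, 0.2, 32]
    - [36, 100, 0, 0, 0, 0.33, 32]
    - [50, 140, 0, 0, 0, 0.46, 32]
    - [64, 180, 0, 0, 0, 0.59, 32]
    - [78, 220, 0, 0, 0, 0.72, 32]
    - [92, 260, 0, 0, 0, 0.85, 32]
    - [104, 298, 0, 0, 0, 0.98, 32]
    - [115, 333, 0, 0, 0, 1.1, 32]
    - [124, 360, 0, 0, 0, 1.2, 32]
    - [130, 380, 0, 0, 0, 1.27, 32]
    - [132, 389, 0, 0, 0, 1.29, 32]

```text
clock: 36.75
tcp_pos: [0.6322, 0.0281, 0.1657]
orientation: [-2.337, -2.096, 0.002]
contact_force: [0.1, 0.1, 0.1]
grip_width: 0.0342
```

play_rows:
  plan:
    - [0, 0, 0, 0, 0, 0, 32]
    - [0, 0, 0, 0, 0, 0, 32]
    - [0, 0, 0, 0, 0, 0, 32]
    - [0, 0, 0, 0, 0, 0, 32]
    - [0, 0, 0, 0, 0, 0, 32]

```text
clock: 37.25
tcp_pos: [0.6329, 0.0241, 0.1675]
orientation: [2.346, 2.089, -0.0]
contact_force: [0.6, -0.2, -0.6]
grip_width: 0.0345
```

```bash
python3 ob.py; python3 - <<'E'
from plate import *
g=snap('side','side21')
cv2.imwrite('pics/s21.png',cv2.resize(g['color'][110:240,250:360],None,fx=5,fy=4.5,interpolation=cv2.INTER_CUBIC))
E
```

```text
tcp [0.6329 0.0241 0.1675] yaw(toolx) 1.455 tilt [ 0. -0. -1.] q [ 0.09  0.49 -0.31  1.7   0.17  0.97 -0.4 ] t 37.25 F [ 0.6 -0.2 -0.6] M [-0.02  0.   -0.05] w 0.0345
```

View pics/s21.png

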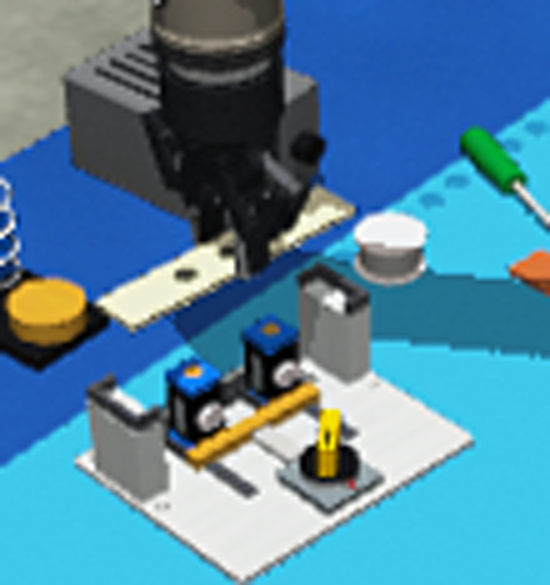

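play_rows:
  plan:
    - [1, 0.5, -25, 0, 0, 0, 32]
    - [1, 0.5, -50, 0, 0, 0, 32]
    - [1, 0.5, -67, 0, 0, 0, 32]
    - [1, 0.5, -67, 0, 0, 0, 32]
    - [1, 0.5, -67, 0, 0, 0, 32]
    - [1, 0.5, -67, 0, 0, 0, 32]

```text
clock: 37.9
tcp_pos: [0.6349, 0.0258, 0.1017]
orientation: [2.344, 2.09, 0.003]
contact_force: [0.6, -0.1, 0.1]
grip_width: 0.0342
```

```bash
python3 ob.py; python3 - <<'E'
from plate import *
g=snap('side','side22')
cv2.imwrite('pics/s22.png',cv2.resize(g['color'][150:230,260:340],None,fx=8,fy=7,interpolation=cv2.INTER_CUBIC))
E
```

```text
tcp [0.6349 0.0258 0.1017] yaw(toolx) 1.457 tilt [ 0.002  0.    -1.   ] q [ 0.07  0.57 -0.29  1.75  0.21  0.85 -0.42] t 37.9 F [ 0.6 -0.1  0.1] M [0.07 0.01 0.02] w 0.0342
```

View pics/s22.png

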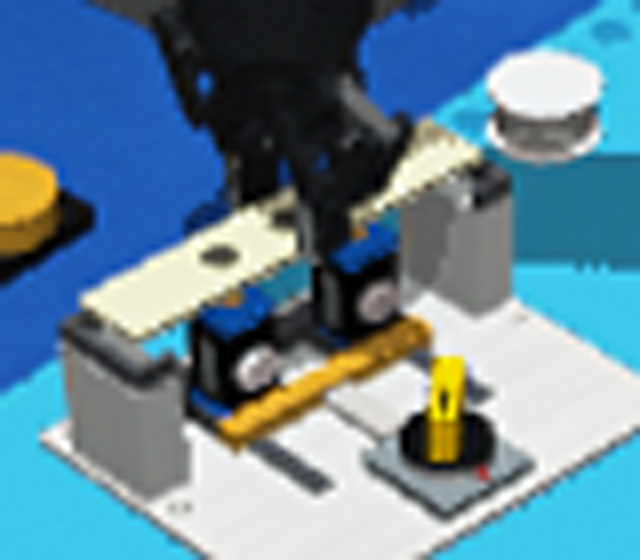

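play_rows:
  plan:
    - [-1, -1, -3, 0, 0, 0, 32]
    - [-1, -1, -6, 0, 0, 0, 32]
    - [-1, -1, -9, 0, 0, 0, 32]
    - [-1, -1, -12, 0, 0, 0, 32]
    - [-1, -1, -15, 0, 0, 0, 32]
    - [-1, -1, -18, 0, 0, 0, 32]
    - [-1, -1, -18, 0, 0, 0, 32]
    - [-1, -1, -18, 0, 0, 0, 32]

```text
clock: 38.75
tcp_pos: [0.6331, 0.0247, 0.0822]
orientation: [2.344, 2.091, 0.0]
contact_force: [1.9, 0.8, -1.5]
grip_width: 0.0347
```

```bash
python3 ob.py; python3 - <<'E'
from plate import *
g=snap('side','side23')
cv2.imwrite('pics/s23.png',cv2.resize(g['color'][150:230,260:340],None,fx=8,fy=7,interpolation=cv2.INTER_CUBIC))
E
```

```text
tcp [0.6331 0.0247 0.0822] yaw(toolx) 1.457 tilt [ 0.  0. -1.] q [ 0.07  0.59 -0.29  1.76  0.22  0.82 -0.43] t 38.75 F [ 1.9  0.8 -1.5] M [-0.07 -0.41 -0.09] w 0.0347
```

View pics/s23.png

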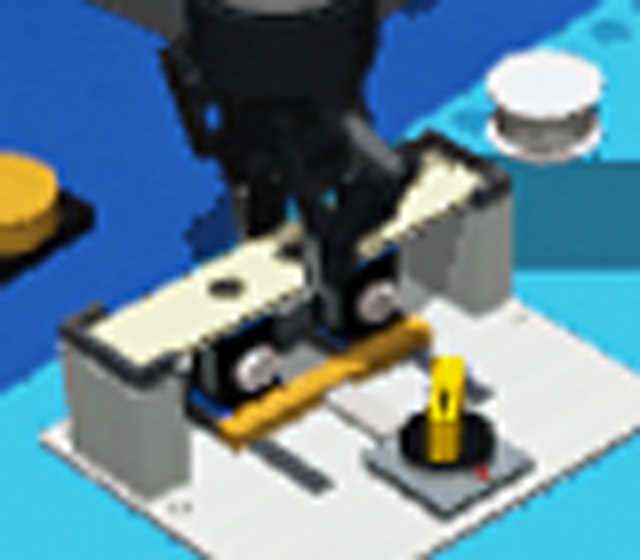

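play_rows:
  plan:
    - [0, 0, -1.5, 0, 0, 0, 32]
    - [0, 0, -1.5, 0, 0, 0, 32]
    - [0, 0, -1.5, 0, 0, 0, 44]
    - [0, 0, -1.5, 0, 0, 0, 48]
    - [0, 0, -1.5, 0, 0, 0, 48]
    - [0, 0, 20, 0, 0, 0, 50]
    - [0, 0, 60, 0, 0, 0, 60]
    - [-10, -30, 90, 0, 0, -0.1, 60]
    - [-25, -75, 90, 0, 0, -0.24, 60]
    - [-40, -120, 90, 0, 0, -0.38, 60]
    - [-55, -165, 90, 0, 0, -0.52, 60]
    - [-70, -205, 90, 0, 0, -0.66, 60]

```text
clock: 40.0
tcp_pos: [0.5618, -0.1827, 0.1726]
orientation: [2.899, 1.209, -0.0]
contact_force: [1.2, 1.1, -0.7]
grip_width: 0.0598
```

```bash
python3 ob.py; python3 - <<'E'
from plate import *
g=snap('side','side24'); f=snap('top','top24')
cv2.imwrite('pics/s24.png',cv2.resize(g['color'][150:230,260:340],None,fx=8,fy=7,interpolation=cv2.INTER_CUBIC))
for t in(g,f): print(*dots(t,(.634,.025),0,z=.089),sep='\n')
print(*dots(g,(.5,-.25),0,kind='light'),sep='\n')
E
```

```text
tcp [ 0.5618 -0.1827  0.1726] yaw(toolx) 0.79 tilt [ 0.    -0.001 -1.   ] q [ 0.3   0.41 -0.12  1.81  0.06  0.93 -0.63] t 40.0 F [ 1.2  1.1 -0.7] M [ 0.04 -0.03 -0.01] w 0.0598
(array([0.7228, 0.0631]), np.int32(320))
(array([ 0.6272, -0.0094]), np.int32(309))
(array([0.6316, 0.0264]), np.int32(328))
(array([0.722 , 0.1148]), np.int32(651))
(array([0.6357, 0.0623]), np.int32(341))
(array([0.5442, 0.0469]), np.int32(276))
(array([0.5379, 0.1318]), np.int32(1124))
(array([ 0.6448, -0.0681]), np.int32(574))
(array([0.6358, 0.0618]), np.int32(803))
(array([0.6318, 0.0259]), np.int32(782))
(array([ 0.6274, -0.0097]), np.int32(789))
(array([0.6164, 0.0685]), np.int32(284))
(array([0.6107, 0.0469]), np.int32(608))
(array([ 0.6049, -0.0109]), np.int32(959))
(array([0.5433, 0.0413]), np.int32(614))
(array([0.5429, 0.0111]), np.int32(770))
(array([ 0.5725, -0.5006]), np.int32(1330))
(array([ 0.5431, -0.2537]), np.int32(421))
(array([ 0.4808, -0.2647]), np.int32(218))
(array([ 0.5075, -0.25  ]), np.int32(439))
(array([ 0.4717, -0.2462]), np.int32(437))
(array([ 0.4195, -0.145 ]), np.int32(424))
(array([ 0.3204, -0.1815]), np.int32(1380))
```

View pics/s24.png

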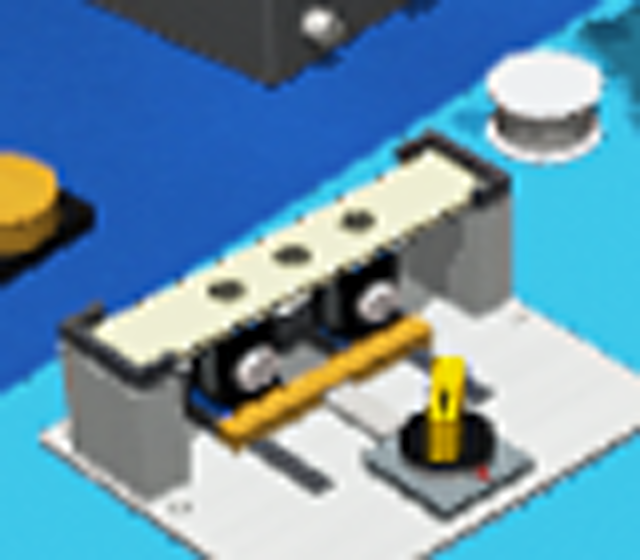

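play_rows:
  plan:
    - [-10, -15, -20, 0, 0, -0.14, 60]
    - [-20, -30, -40, 0, 0, -0.28, 60]
    - [-35, -45, -70, 0, 0, -0.42, 60]
    - [-50, -60, -100, 0, 0, -0.56, 60]
    - [-54, -68, -105, 0, 0, -0.7, 60]
    - [-54, -68, -105, 0, 0, -0.84, 60]
    - [-54, -68, -105, 0, 0, -0.89, 60]
    - [-54, -68, -105, 0, 0, -0.89, 60]
    - [-54, -68, -105, 0, 0, -0.89, 60]
    - [-54, -68, -105, 0, 0, -0.89, 60]

```text
clock: 41.1
tcp_pos: [0.5091, -0.248, 0.0674]
orientation: [-3.138, 0.143, -0.0]
contact_force: [-0.5, -0.5, 0.2]
grip_width: 0.0599
```

```bash
python3 ob.py
```

```text
tcp [ 0.5091 -0.248   0.0674] yaw(toolx) -0.091 tilt [ 0.  0. -1.] q [ 0.27  0.51  0.1   1.95 -0.07  0.68 -1.25] t 41.1 F [-0.5 -0.5  0.2] M [-0.01 -0.02  0.02] w 0.0599
```

play_rows:
  plan:
    - [-1, -1, -40, 0, 0, -0.005, 50]
    - [-1, -1, -58, 0, 0, -0.005, 44]
    - [-1, -1, -65, 0, 0, -0.005, 44]
    - [-1, -1, -65, 0, 0, -0.005, 44]
    - [-1, -1, -65, 0, 0, -0.005, 44]

```text
clock: 41.6
tcp_pos: [0.5086, -0.2496, 0.0031]
orientation: [3.137, -0.154, 0.002]
contact_force: [0.1, -0.5, -0.1]
grip_width: 0.0443
```

```bash
python3 ob.py; python3 - <<'E'
from plate import *
g=snap('side','side25')
cv2.imwrite('pics/s25.png',cv2.resize(g['color'][120:220,320:420],None,fx=6,fy=5,interpolation=cv2.INTER_CUBIC))
print(*dots(g,(.5,-.25),0,kind='light'),sep='\n')
E
```

```text
tcp [ 0.5086 -0.2496  0.0031] yaw(toolx) -0.098 tilt [ 0.001 -0.    -1.   ] q [ 0.28  0.61  0.08  1.97 -0.09  0.56 -1.24] t 41.6 F [ 0.1 -0.5 -0.1] M [ 0.   -0.01  0.02] w 0.0443
(array([ 0.6336, -0.461 ]), np.int32(224))
(array([ 0.5723, -0.5007]), np.int32(1321))
(array([ 0.6532, -0.3286]), np.int32(308))
(array([ 0.5999, -0.2621]), np.int32(168))
(array([ 0.5053, -0.251 ]), np.int32(287))
(array([ 0.472 , -0.2448]), np.int32(372))
(array([ 0.4194, -0.1449]), np.int32(428))
(array([ 0.3204, -0.1814]), np.int32(1364))
```

View pics/s25.png

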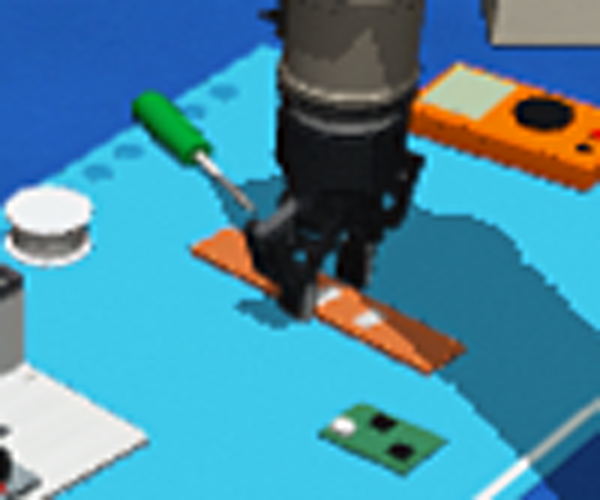

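play_rows:
  plan:
    - [-1, -0.5, -4, 0, 0, 0, 44]
    - [-1, -0.5, -4, 0, 0, 0, 44]
    - [-1, -0.5, -4, 0, 0, 0, 44]
    - [-1, -0.5, -4, 0, 0, 0, 32]
    - [-1, -0.5, -4, 0, 0, 0, 32]
    - [-1, -0.5, -4, 0, 0, 0, 32]
    - [-1, -0.5, -4, 0, 0, 0, 32]

```text
clock: 42.35
tcp_pos: [0.5075, -0.2501, -0.0006]
orientation: [3.137, -0.154, 0.002]
contact_force: [-1.7, 0.3, 7.9]
grip_width: 0.0345
```

```bash
python3 ob.py
```

```text
tcp [ 0.5075 -0.2501 -0.0006] yaw(toolx) -0.098 tilt [ 0.001 -0.    -1.   ] q [ 0.29  0.62  0.08  1.98 -0.09  0.55 -1.24] t 42.35 F [-1.7  0.3  7.9] M [0.17 0.35 0.01] w 0.0345
```

play_rows:
  plan:
    - [0, 0, 10, 0, 0, 0, 32]
    - [0, 0, 35, 0, 0, 0, 32]
    - [0, 0, 75, 0, 0, 0, 32]
    - [0, 0, 120, 0, 0, 0, 32]
    - [0, 0, 165, 0, 0, 0, 32]
    - [0, 0, 170, 0, 0, 0, 32]
    - [0, 0, 170, 0, 0, 0, 32]

```text
clock: 43.05
tcp_pos: [0.5076, -0.2501, 0.1701]
orientation: [3.137, -0.154, 0.005]
contact_force: [-0.6, 0.2, -1.5]
grip_width: 0.0344
```

```bash
python3 ob.py; python3 - <<'E'
from plate import *
g=snap('side','side26')
cv2.imwrite('pics/s26.png',cv2.resize(g['color'][80:210,260:430],None,fx=4,fy=4,interpolation=cv2.INTER_CUBIC))
E
```

```text
tcp [ 0.5076 -0.2501  0.1701] yaw(toolx) -0.098 tilt [ 0.003 -0.001 -1.   ] q [ 0.25  0.36  0.12  1.89 -0.06  0.89 -1.27] t 43.05 F [-0.6  0.2 -1.5] M [ 0.01  0.05 -0.04] w 0.0344
```

View pics/s26.png

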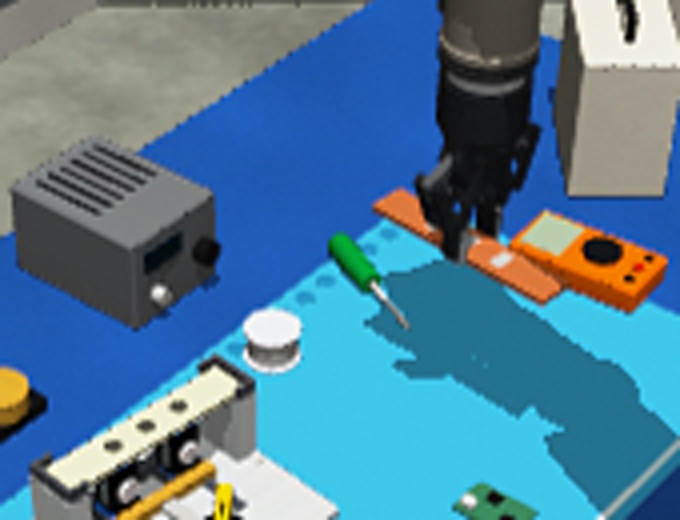

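play_rows:
  plan:
    - [5, 15, 0, 0, 0, 0.08, 32]
    - [15, 40, 0, 0, 0, 0.22, 32]
    - [28, 68, 0, 0, 0, 0.36, 32]
    - [41, 96, 0, 0, 0, 0.5, 32]
    - [54, 124, 0, 0, 0, 0.64, 32]
    - [67, 152, 0, 0, 0, 0.78, 32]
    - [80, 180, 0, 0, 0, 0.92, 32]
    - [92, 206, 0, 0, 0, 1.06, 32]
    - [103, 230, 0, 0, 0, 1.2, 32]
    - [113, 250, 0, 0, 0, 1.34, 32]
    - [122, 266, 0, 0, 0, 1.46, 32]
    - [126, 275, 0, 0, 0, 1.554, 32]

```text
clock: 44.3
tcp_pos: [0.6319, 0.0274, 0.1655]
orientation: [-2.335, -2.096, 0.004]
contact_force: [-0.7, 0.6, -0.7]
grip_width: 0.0344
```

play_rows:
  plan:
    - [0, 0, 0, 0, 0, 0, 32]
    - [0, 0, 0, 0, 0, 0, 32]
    - [0, 0, 0, 0, 0, 0, 32]
    - [0, 0, 0, 0, 0, 0, 32]
    - [0, 0, 0, 0, 0, 0, 32]

```text
clock: 44.8
tcp_pos: [0.6327, 0.0245, 0.1683]
orientation: [2.347, 2.088, -0.0]
contact_force: [0.1, 0.2, -0.7]
grip_width: 0.0341
```

```bash
python3 ob.py
```

```text
tcp [0.6327 0.0245 0.1683] yaw(toolx) 1.454 tilt [-0. -0. -1.] q [ 0.07  0.49 -0.28  1.7   0.16  0.97 -0.39] t 44.8 F [ 0.1  0.2 -0.7] M [-0.07  0.02 -0.02] w 0.0341
```

play_rows:
  plan:
    - [0, 0, -25, 0, 0, 0, 32]
    - [0, 0, -50, 0, 0, 0, 32]
    - [0, 0, -66, 0, 0, 0, 32]
    - [0, 0, -66, 0, 0, 0, 32]
    - [0, 0, -66, 0, 0, 0, 32]
    - [0, 0, -66, 0, 0, 0, 32]

```text
clock: 45.4
tcp_pos: [0.6339, 0.0253, 0.1037]
orientation: [2.345, 2.089, 0.003]
contact_force: [0.5, 0.5, -0.4]
grip_width: 0.0344
```

```bash
python3 ob.py; python3 - <<'E'
from plate import *
g=snap('side','side27')
cv2.imwrite('pics/s27.png',cv2.resize(g['color'][150:230,260:340],None,fx=8,fy=7,interpolation=cv2.INTER_CUBIC))
E
```

```text
tcp [0.6339 0.0253 0.1037] yaw(toolx) 1.456 tilt [ 0.002  0.    -1.   ] q [ 0.06  0.56 -0.27  1.75  0.19  0.85 -0.41] t 45.4 F [ 0.5  0.5 -0.4] M [0.01 0.02 0.02] w 0.0344
```

View pics/s27.png

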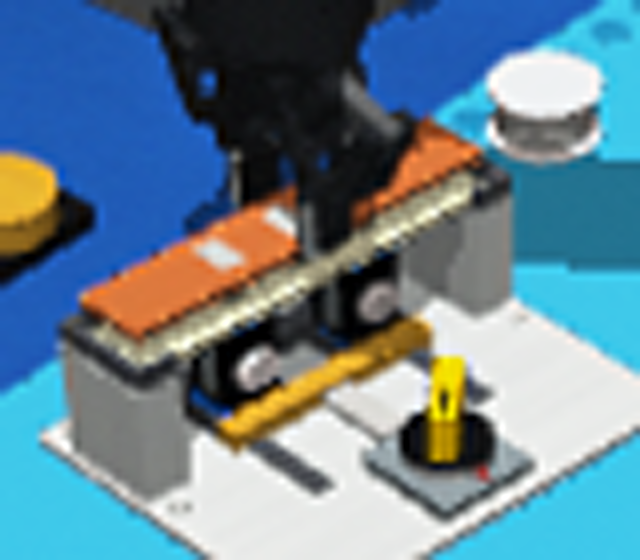

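play_rows:
  plan:
    - [0, 0, -3, 0, 0, 0, 32]
    - [0, 0, -6, 0, 0, 0, 32]
    - [0, 0, -9, 0, 0, 0, 32]
    - [0, 0, -12, 0, 0, 0, 32]
    - [0, 0, -13, 0, 0, 0, 32]
    - [0, 0, -13, 0, 0, 0, 32]
    - [0, 0, -13, 0, 0, 0, 32]

```text
clock: 46.15
tcp_pos: [0.6332, 0.0251, 0.0893]
orientation: [2.345, 2.09, 0.001]
contact_force: [1.2, -0.5, -2.4]
grip_width: 0.0341
```

```bash
python3 ob.py; python3 - <<'E'
from plate import *
g=snap('side','side28')
cv2.imwrite('pics/s28.png',cv2.resize(g['color'][150:230,260:340],None,fx=8,fy=7,interpolation=cv2.INTER_CUBIC))
E
```

```text
tcp [0.6332 0.0251 0.0893] yaw(toolx) 1.456 tilt [ 0.  0. -1.] q [ 0.05  0.58 -0.26  1.76  0.2   0.83 -0.41] t 46.15 F [ 1.2 -0.5 -2.4] M [-0.05 -0.36 -0.04] w 0.0341
```

View pics/s28.png

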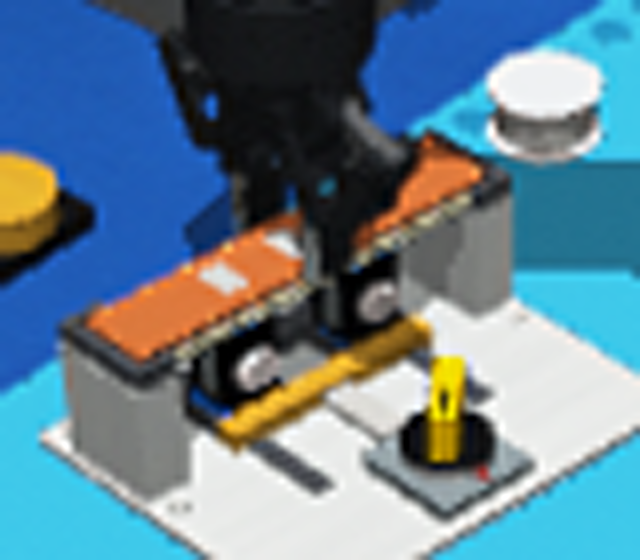

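Both plates look seated. I'll lower 1 mm, release, rise and back well off.

play_rows:
  plan:
    - [0, 0, -1, 0, 0, 0, 32]
    - [0, 0, -1, 0, 0, 0, 32]
    - [0, 0, -1, 0, 0, 0, 44]
    - [0, 0, -1, 0, 0, 0, 48]
    - [0, 0, -1, 0, 0, 0, 48]
    - [0, 0, 20, 0, 0, 0, 50]
    - [0, 0, 60, 0, 0, 0, 60]
    - [-10, -40, 100, 0, 0, 0, 60]
    - [-20, -90, 120, 0, 0, 0, 60]
    - [-40, -140, 120, 0, 0, 0, 60]
    - [-60, -190, 120, 0, 0, 0, 60]
    - [-80, -240, 120, 0, 0, 0, 60]

```text
clock: 47.4
tcp_pos: [0.5603, -0.1959, 0.2098]
orientation: [2.344, 2.09, 0.001]
contact_force: [0.8, 0.1, 0.3]
grip_width: 0.0602
```

play_rows:
  plan:
    - [-10, -40, 0, 0, 0, 0, 60]
    - [-20, -80, 0, 0, 0, 0, 60]
    - [-20, -100, 0, 0, 0, 0, 60]
    - [-20, -100, 0, 0, 0, 0, 60]
    - [-20, -100, 0, 0, 0, 0, 60]

```text
clock: 47.9
tcp_pos: [0.5411, -0.2937, 0.2091]
orientation: [-2.345, -2.089, -0.001]
contact_force: [0.0, 1.2, 0.3]
grip_width: 0.06
```

```bash
python3 ob.py; python3 - <<'E'
from plate import *
g=snap('side','side29'); f=snap('top','top29')
cv2.imwrite('pics/s29.png',cv2.resize(g['color'][150:230,260:340],None,fx=8,fy=7,interpolation=cv2.INTER_CUBIC))
cv2.imwrite('pics/t29.png',cv2.resize(f['color'][135:225,245:350],None,fx=7,fy=6.5,interpolation=cv2.INTER_CUBIC))
for t in(g,f): print(*dots(t,(.634,.025),0,z=.097,kind='light'),sep='\n')
C=cloud(f); hsv=cv2.cvtColor(f['color'],cv2.COLOR_BGR2HSV)
m=cv2.inRange(hsv,(3,100,80),(14,255,255))>0; m[:140]=0;m[190:]=0;m[:,:255]=0;m[:,345:]=0
P=C[m]; P=P[P[:,2]>.05]; print(len(P),np.median(P[:,2]))
A=np.c_[P[:,:2],np.ones(len(P))]; print('plane',np.linalg.lstsq(A,P[:,2],rcond=None)[0])
E
```

```text
tcp [ 0.5411 -0.2937  0.2091] yaw(toolx) 1.455 tilt [-0.     0.001 -1.   ] q [ 0.55  0.41 -0.2   1.72  0.09  1.03  0.2 ] t 47.9 F [0.  1.2 0.3] M [-0.03 -0.04  0.04] w 0.06
(array([ 0.7372, -0.1077]), np.int32(314))
(array([ 0.5966, -0.0939]), np.int32(1224))
(array([ 0.6454, -0.0019]), np.int32(427))
(array([ 0.6273, -0.0076]), np.int32(527))
(array([0.6313, 0.0279]), np.int32(537))
(array([0.6356, 0.0639]), np.int32(549))
(array([0.5781, 0.0342]), np.int32(410))
(array([0.604 , 0.0573]), np.int32(233))
(array([0.5865, 0.1002]), np.int32(357))
(array([0.6359, 0.0632]), np.int32(1496))
(array([0.6316, 0.0274]), np.int32(1464))
(array([ 0.6275, -0.0085]), np.int32(1495))
(array([ 0.6199, -0.0701]), np.int32(1352))
(array([0.6055, 0.0206]), np.int32(1278))
(array([ 0.6033, -0.0091]), np.int32(440))
875 0.09648412891469191
plane [-3.1143728   0.32713043  2.05350494]
```

View pics/s29.png

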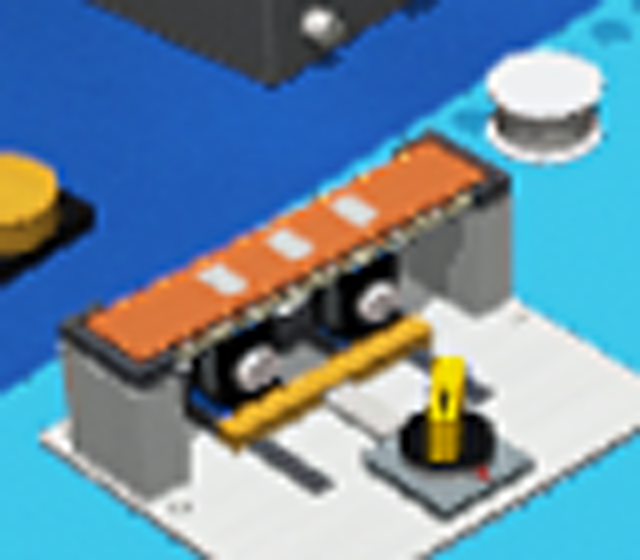

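View pics/t29.png

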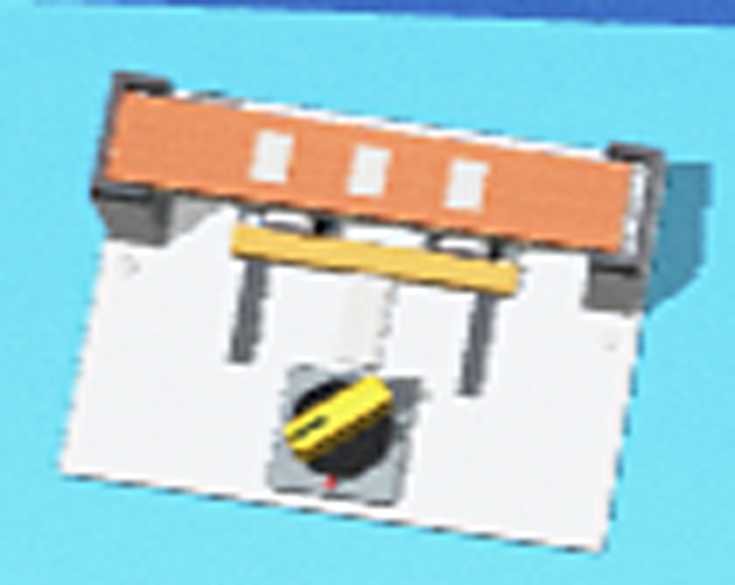

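```bash
python3 - <<'E'
from plate import *
nx=np.array([.99345,-.1143]); ny=np.array([.1143,.99345]); o=np.array([.6338,.0247])
for t in('top29','side29'):
    f=load(t); C=cloud(f); hsv=cv2.cvtColor(f['color'],cv2.COLOR_BGR2HSV)
    m=cv2.inRange(hsv,(3,100,120),(14,255,255)); m=cv2.erode(m,np.ones((3,3)))>0
    P=C[m]; d=P[:,:2]-o; a,b=d@nx,d@ny
    s=(abs(a)<.03)&(abs(b)<.11)&(abs(P[:,2]-.097)<.02); a,b,z=a[s],b[s],P[s,2]
    A=np.c_[a,b,np.ones(len(a))]; c=np.linalg.lstsq(A,z,rcond=None)[0]; print(t,len(a),'slopes/height',c.round(4),'std',(z-A@c).std().round(4))
    # outline on the top-face plane
    m2=cv2.morphologyEx(cv2.inRange(hsv,(3,100,120),(14,255,255)),cv2.MORPH_CLOSE,np.ones((9,9)))
    k,l,st,ce=cv2.connectedComponentsWithStats(m2); u,v=proj(f,[*o,.097]); i=l[int(v),int(u)]
    cn=max(cv2.findContours((l==i).astype(np.uint8),cv2.RETR_EXTERNAL,cv2.CHAIN_APPROX_NONE)[0],key=len)[:,0]
    Q=np.array([ray(f,*p,.097)[:2] for p in cn]); rc=cv2.minAreaRect((Q*1000).astype(np.float32)); print(np.round(rc[0],1),np.round(rc[1],1),np.deg2rad(rc[2]).round(3), ((np.array(rc[0])/1000-o)@np.c_[nx,ny]*1000).round(1))
# tower lip outer ends in same plane terms
f=load('top29'); V=cv2.cvtColor(f['color'],cv2.COLOR_BGR2HSV)[...,1].astype(float)
for n,p0,p1 in(('L',(261,147.5),(258.5,164)),('R',(339.3,160),(337,173))):
    e=edge(V,p0,p1,half=3,z=.093,f=f); print(n,((e[0]-o)@np.c_[nx,ny]*1000).round(1),e[2:],)
E
```

```text
top29 563 slopes/height [ 0.005  -0.0003  0.0966] std 0.0024
[631.1  27.5] [189.5  35.7] 1.454 [-2.9  2.4]
side29 169 slopes/height [-0.092  -0.0011  0.0946] std 0.0025
[628.3  29.1] [190.8  41.9] 1.457 [-5.9  3.7]
L [ -9.2 102.5] (np.float32(-0.106724665), np.float32(1.7893684e-05), 3)
R [  -1.5 -105.5] (np.float32(-0.09984104), np.float32(0.00029304222), 25)
```

```bash
python3 - <<'E'
from bench import r
print(r.hand_in())
E
```

```text
the job is handed in; nothing more can be done
None
```

I finished the job and handed it in at about 48 s of the 210 s allowed. The interface gives no verdict, so these results come from my own checks.

**What I did**
- **Knob and jaw opening:** I turned the knob anticlockwise about 2.7 rad to its open stop.
- **Sticks:** I picked up both sticks on the mat by their discs and let them hang. They went into well1 and well3, and the middle well stayed empty.
- **Clamping:** I turned the knob about 4.0 rad clockwise, until the jaw closed and the clutch slipped.
- **Plates:** I laid the insulator in the pocket and the bus plate on top of it.

**What the last checks showed**
- **Sticks:** Both looked upright in their wells after clamping. The second looked about 3° off vertical while hanging, but stood straight once released. I took the heavy end from the way each stick hung and did not check it separately.
- **Clutch:** The jaw is closed. The bar now sits about 0.8 rad past the red pointer, which it lined up with at the start, so the slip is well over 0.25 rad.
- **Insulator:** Its dots sat about 2.6 mm from the pocket centre I had worked out from the jig, within 0.01 rad of square.
- **Bus plate:** Its top is level at 96.6 mm (97 expected) and square within 0.01 rad.
- **Bystanders:** None was touched, and the robot stood clear at hand-in.

**Where checks disagreed**
- **Bus plate position:** The top view puts the bus plate about 3–4 mm from the pocket centre, and the side-view outline about 7 mm, over the 6 mm limit. The side outline includes the plate's side faces, and its measured width came out at 42 mm instead of 36. A plate lying flat inside the lips cannot be more than about 3.5 mm off, so I trusted that.
- **Pocket centre:** I tried to check the centre against the tower edges in the last picture, but too few edge points made it unusable.

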